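Regenerate the drying balls

TASK

First stand every small red-capped amber jar upright on the blue parking mat so that the round drying plate in the bench is clear. Then push the wide white dish along the bench, without lifting it, until it lies wholly on the plate, and pour all the orange balls from the blue cup into it. When the balls are in, slide the green selector grip all the way to its far end, and leave the empty cup standing upright on its cork mat; do not disturb the mortar bowl or the big reagent bottle.

Things in the scene. Friction and masses are not known exactly. Their poses are not given: they have to be found in the camera images.
- plate: round drying plate, dark grey with an aluminium edge, let flush into the bench top: 184 mm across. Fixed. Origin: its centre at bench height
- dish: loose open white ceramic dish, straight-sided, 140 mm across (136 mm at the foot), 36 mm high, wall 4 mm, floor 5 mm thick, about 0.45 kg: too wide to grasp, meant to be pushed at its side. Origin: centre of its underside, z up
- jar1: small amber jar with red screw cap (up to 4 jars stand on and around the plate; None if absent): 46 mm across (body and cap alike), cap from 44 to 64 mm above the foot, 64 mm high in all, 0.12 kg. Origin: centre of its underside, z up through the cap
- jar2: small amber jar with red screw cap (up to 4 jars stand on and around the plate; None if absent): 46 mm across (body and cap alike), cap from 44 to 64 mm above the foot, 64 mm high in all, 0.12 kg. Origin: centre of its underside, z up through the cap
- jar3: small amber jar with red screw cap (up to 4 jars stand on and around the plate; None if absent): 46 mm across (body and cap alike), cap from 44 to 64 mm above the foot, 64 mm high in all, 0.12 kg. Origin: centre of its underside, z up through the cap
- jar4: small amber jar with red screw cap (up to 4 jars stand on and around the plate; None if absent): 46 mm across (body and cap alike), cap from 44 to 64 mm above the foot, 64 mm high in all, 0.12 kg. Origin: centre of its underside, z up through the cap
- park: flat light-blue silicone parking mat for the jars with a darker blue border, 220 mm (its x) by 180 mm (its y), 1 mm thick, fixed on the bench. Origin: its centre at bench height
- cup: loose light blue-plastic cup holding the six balls, 80 mm high, outside diameter 60 mm at the foot growing evenly to 66 mm at the rim, wall 3 mm, inner floor 4 mm up, 0.1 kg. Origin: centre of its underside, z up through the mouth
- mat: round cork mat, 120 mm across and 1 mm thick, flat on the bench, on which the cup stands. Fixed. Origin: its centre at bench height
- ball1: orange ceramic drying ball, 17 mm across, 12 g, in the cup at first. Origin: its centre
- ball2: orange ceramic drying ball, 17 mm across, 12 g, in the cup at first. Origin: its centre
- ball3: orange ceramic drying ball, 17 mm across, 12 g, in the cup at first. Origin: its centre
- ball4: orange ceramic drying ball, 17 mm across, 12 g, in the cup at first. Origin: its centre
- ball5: orange ceramic drying ball, 17 mm across, 12 g, in the cup at first. Origin: its centre
- ball6: orange ceramic drying ball, 17 mm across, 12 g, in the cup at first. Origin: its centre
- selector_base: white track of the heat selector, 40 mm wide (its x), 150 mm long (its y) and 14 mm high, fixed beyond the plate. Origin: centre of its underside; the grip slides along its +y
- selector_top (a point): centre of the top of the selector's green grip, 54.5 mm above the bench; the grip is 28 mm wide across the track, 20 mm along it and stands 40 mm tall above the track
- selector (a joint): how far the grip has slid from the off end (0) towards its far end stop (0.100 m), along the track's +y
- mortar: white mortar bowl, 90 mm across, 60 mm high; a bystander. Origin: centre of its underside
- reagent: big amber reagent bottle with red cap, 68 mm across, 150 mm high; a bystander, not one of the small jars. Origin: centre of its underside
There are look-alikes about, which are no part of the job. Several things have the shape of the selector_base; the one meant has the colours described above.

How it is judged:
By the outcome, as a careful person would: the job done as asked, in the order asked, and still so for the second after the job is handed in, with the robot touching nothing.
Of jar1, jar2, jar3, jar4 only 2 to 4 are there at a start; the rules pass over those that are not, and their reading is None.
At some moment in a run one of jar1, jar2, jar3, jar4, dish may be knocked a few centimetres aside while the robot is not near it.
It also fails if it takes over 208 s, if anything falls off the work surface, if the arm or the gripper's body presses on something with over 40 N, if the wrist force passes 120 N, or if a joint passes its speed limit or range.

ROBOT

A 6-joint arm with a two-finger parallel gripper is mounted at the origin on the work surface. World frame = base frame: x ahead of the robot, y to its left, z up, the work surface at z = 0. Lengths are in m, angles in rad, forces in N, time in s.
With the tool pointing down it reaches from about 0.325 to 0.9 m from the base axis. Payload 6.1 kg.
Tool frame: the origin (TCP) lies between the finger pads; the fingertips stand 8 mm ahead of it and the grasp point (between the pads) lies 11 mm behind it (env.nose_length is the distance from the TCP to the fingertips, in m); z points along the fingers, y is the line along which they close (so a half turn about z gives the same grasp; the last joint's range is limited). The gripper opens to 87 mm and grips with 3 to 60 N. Pads are 19 mm wide; open, the fingers measure 117 mm over their backs; the gripper's body (75 mm by 190 mm) begins 51 mm behind the grasp point.
Start: joints at [1.012, 0.22, 1.526, -0, 1.395, -0.126], TCP at [0.262, 0.567, 0.231] pointing down, gripper open.
Joint ranges: [-2.98, 2.98], [-0.91, 2.08], [0.09, 2.57], [-1.24, 4.39], [0.2, 2.65], [-2.68, 2.68]. Speed limits (rad/s): [2.57, 2.57, 3.01, 3.14, 3.14, 3.14].

INTERFACE

Orientations are given as a 3x3 rotation matrix whose columns are the frame's x, y, z axes.
In Python, from workcell import env, cams, ticket gives the robot as it stands. The module is installed in compiled form; this text tells all that it offers.
- The arm moves only by the tool send_rows, never from a script. Its argument "moves" is one flat list of numbers, 7 for each row, row after row: the closure, from -1 (fully open) to 1 (shut), then the shift along the tool's x, y, z each as a share of 8 cm, from -1 to 1, then the turn, a rotation vector about the tool's x, y, z each as a share of pi/2 rad, from -1 to 1. In form: [gripper, tx, ty, tz, ax, ay, az, gripper, tx, ty, tz, ax, ay, az, ...]. A call has 1 to 5 rows; each row is the pose to reach, as a shift and turn from the pose commanded when the call began, along the tool's axes at that moment; what a row does not reach only later rows make up. A row lasts 1/10 s, in which the tool goes at most 50 mm and 8.59 degrees, less where a joint would pass 70% of its speed; a pose out of reach is approached as far as the arm can. A call with a number of a shift or a turn outside -1 to 1 is refused whole. A call with a gripper value outside its range is refused whole. The fingers move at their own pace and stop on an object; "grip_force" is the grip in N (left out, the last holds). Time passes only in rows, so rows that repeat a pose let the fingers close. It gives the time, the measured TCP pose, the force, the opening and the grip force at its end, in the units of the state.
- env.sense(): the state, without advancing time (a new reading comes with each control period).
- cams.grab_frame(name): name is "scene" or "side" or "wrist"; returns the picture (384x512x3 uint8, red, green, blue); there is no depth.
- cams.camera_params(name): a dict with "fx", "fy", "cx", "cy" (pixels), "R" (3x3) and "t" (3): a world point X has camera coordinates R X + t. Camera axes: x right, y down, z forward; pixel columns grow to the right and rows downward; lengths in m; the calibration is good to about 2 mm. A picture is of the moment at which its call begins: read the wrist's pose just before it. camera_params takes no time and is no camera call; for the wrist camera it gives the pose at the moment of the call.
- ticket.sign_off(): hands the job in; it is judged then, once.
The state is a dict: "time_s": time; "q": joint angles; "joint_vel": joint speeds; "effort": joint torques, N m; "ee_pos": TCP position; "orientation": TCP orientation; "ft_force": force on the tool from outside, world axes, zero at the start; "ft_torque": the same for the moment, N m; "width": finger opening in m; "finger_force": force on a finger pad.
Only numpy, scipy, OpenCV 4.12 (cv2) and the standard library are available. Lean on these libraries where they do the work, as an engineer would, in place of code of your own. Each camera call takes 0.05 s, during which the arm holds its last target. There are 200 camera calls.

## Working session

There is one attempt and no reset: what is moved stays moved. The work goes in short steps, Python scripts to look and compute and a tool call to move; the robot and the scene stay as the last step left them, time stands still between calls to the robot, and variables do not carry over. Pictures are saved under pics/ and viewed, at most 14 in all, crops included, and the job is handed in when it is done.

Besides the shell and the picture viewer there is one more tool, called in YAML: its name, and indented under it one key for each argument. send_rows: Moves the arm, as the interface text tells. Shift numbers are shares of 8 cm and turn numbers shares of pi/2 rad, none past 1 either way. Its arguments: {"type":"object","properties":{"moves":{"type":"array","items":{"type":"number"}},"grip_force":{"type":"number"}},"required":["moves"]}

```bash
mkdir -p pics; ls; python3 - <<'E'
from workcell import env,cams,ticket
import cv2,numpy as np
s=env.sense();print({k:np.round(v,3).tolist() for k,v in s.items()})
for n in("scene","side"):
    im=cams.grab_frame(n);cv2.imwrite(f"pics/{n}0.png",cv2.resize(im[...,::-1],None,fx=1.5,fy=1.5,interpolation=cv2.INTER_CUBIC))
    p=cams.camera_params(n);R=np.array(p["R"]);print(n,p["fx"],p["cx"],p["cy"],-R.T@np.array(p["t"]),R[2])
E
```

```text
pics
{'time_s': 0.0, 'q': [1.012, 0.221, 1.528, 0.0, 1.395, -0.126], 'joint_vel': [-0.001, 0.001, -0.001, 0.0, -0.001, 0.0], 'effort': [0.0, -49.46, -38.739, 0.07, 0.057, -0.0], 'ee_pos': [0.262, 0.567, 0.229], 'orientation': [[-0.908, 0.419, -0.001], [0.419, 0.908, -0.002], [0.0, -0.002, -1.0]], 'ft_force': [-0.453, -0.055, -0.503], 'ft_torque': [-0.055, 0.002, -0.039], 'finger_force': 0.0, 'width': 0.087}
scene 453.93182769591056 253.6076235799374 187.4497663200388 [0.90004897 0.6249206  1.1914832 ] [-0.2980714  -0.42763193 -0.85339579]
side 370.72282051931 257.5005063192315 193.46639825546285 [ 0.33868888 -0.79464288  1.0516848 ] [ 0.1488385   0.65758475 -0.73853192]
```

View pics/scene0.png

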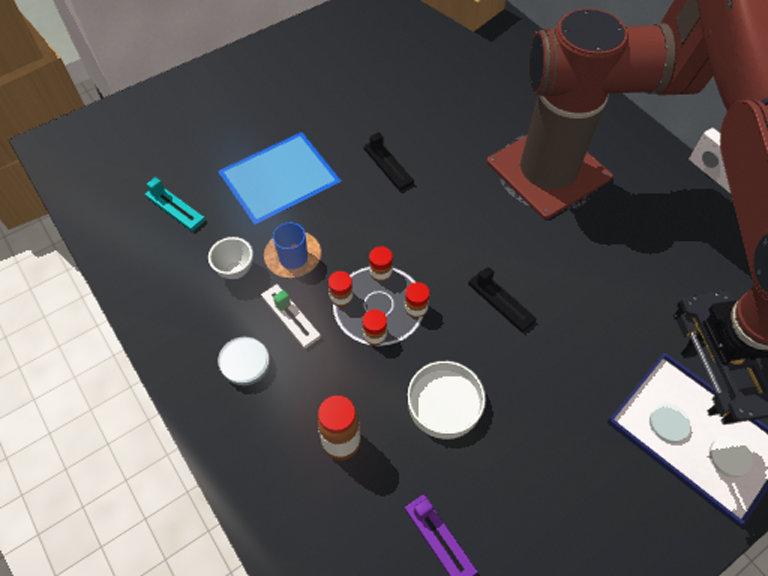

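View pics/side0.png

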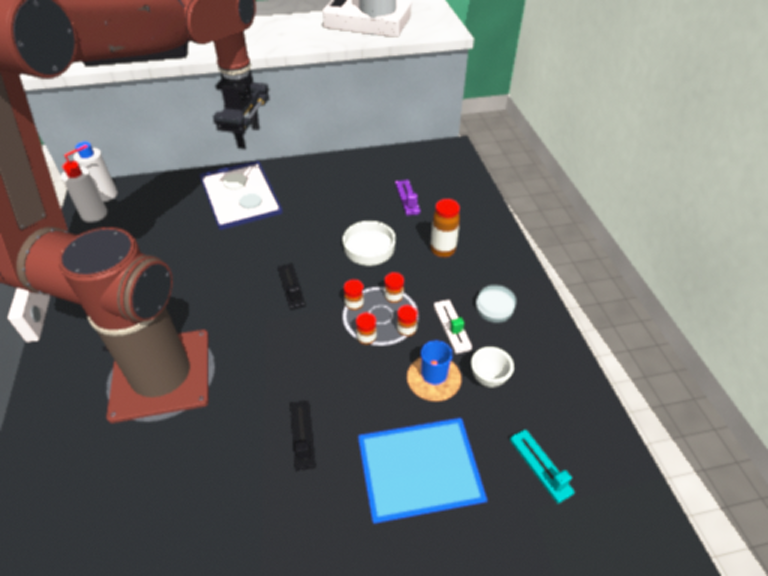

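The scene view shows four jars on the plate (caps at 380,257 / 340,285 / 417,295 / 375,321, in 1.5x pixels), the dish at 446,399 and the cup on its cork mat at 291,245. The park mat is at 280,178, the white selector runs 272,292 to 313,342 with its green grip at 283,299, and the mortar (231,258) and reagent bottle (339,428) are nearby. The side view agrees.

```bash
cat > h.py <<'E'
import numpy as np,cv2
from scipy.optimize import least_squares
from workcell import env,cams
def grab(n):
    p=cams.camera_params(n);im=cams.grab_frame(n)
    return im,{k:np.array(v) for k,v in p.items()}
def proj(X,p):
    c=np.atleast_2d(X)@p["R"].T+p["t"];return np.c_[p["fx"]*c[:,0]/c[:,2]+p["cx"],p["fy"]*c[:,1]/c[:,2]+p["cy"]]
def back(u,v,z,p):
    d=p["R"].T@np.array([(u-p["cx"])/p["fx"],(v-p["cy"])/p["fy"],1]);o=-p["R"].T@p["t"];return o+d*(z-o[2])/d[2]
def cyl(x,y,*rz):
    a=np.linspace(0,2*np.pi,48,endpoint=False)
    return np.vstack([np.c_[x+r*np.cos(a),y+r*np.sin(a),0*a+z] for r,z in rz])
def hcen(X,p):
    m=cv2.moments(cv2.convexHull(proj(X,p).astype(np.float32)));return np.array([m["m10"],m["m01"]])/m["m00"]
def fit(obs,rz,x0):  # obs: list of (centroid,p); silhouette-centroid fit of an upright round body
    f=lambda q:np.concatenate([hcen(cyl(*q,*rz),p)-c for c,p in obs])
    r=least_squares(f,x0);return r.x,np.abs(r.fun).max()
def mask(im,h0,h1,s0,v0,v1=255,s1=255):
    return cv2.inRange(cv2.cvtColor(im,cv2.COLOR_RGB2HSV),(h0,s0,v0),(h1,s1,v1))
def blobs(m,amin=60):
    n,_,st,c=cv2.connectedComponentsWithStats(m);return [(c[i],st[i]) for i in range(1,n) if st[i][4]>=amin]
def red(im): return mask(im,0,4,170,90)|mask(im,174,180,170,90)
CAP=((.023,.044),(.023,.064))
E
cat > look.py <<'E'
from h import *
ims={n:grab(n) for n in("scene","side")}
R={"red":red,"green":lambda i:mask(i,45,80,90,60),"cupblue":lambda i:mask(i,110,122,150,40,200),"park":lambda i:mask(i,95,118,100,150),"white":lambda i:mask(i,0,180,0,120,255,60)}
for k,f in R.items():
    for n,(im,p) in ims.items():
        print(k,n,[(np.round(c,1).tolist(),st.tolist()) for c,st in blobs(f(im),50 if k!="white" else 300)])
E
python3 look.py
```

```text
red scene [([253.4, 171.5], [246, 164, 16, 16, 202]), ([226.2, 188.3], [219, 181, 15, 16, 195]), ([277.9, 195.7], [271, 188, 15, 16, 200]), ([249.3, 214.3], [242, 206, 16, 17, 216]), ([224.3, 275.7], [212, 264, 25, 25, 482])]
red side [([47.5, 112.3], [42, 107, 12, 11, 89]), ([297.8, 138.2], [290, 132, 17, 13, 163]), ([262.2, 186.8], [256, 181, 13, 12, 122]), ([235.0, 191.5], [229, 186, 13, 12, 126]), ([270.9, 209.2], [265, 203, 13, 13, 123]), ([243.4, 214.3], [237, 209, 14, 12, 127])]
green scene []
green side [([326.3, 28.4], [298, 0, 52, 65, 2154]), ([304.9, 216.3], [301, 211, 9, 12, 80])]
cupblue scene [([196.8, 155.5], [187, 148, 17, 19, 150])]
cupblue side []
park scene [([185.5, 117.9], [146, 88, 82, 62, 2690])]
park side [([56.4, 99.4], [50, 94, 12, 11, 74]), ([290.2, 240.3], [281, 227, 21, 29, 424]), ([279.5, 313.1], [239, 279, 86, 70, 4414])]
white scene [([96.8, 21.5], [9, 0, 209, 64, 7032]), ([473.1, 102.6], [460, 85, 27, 43, 413]), ([58.0, 294.8], [0, 148, 166, 236, 23124]), ([153.6, 169.8], [139, 158, 30, 25, 573]), ([194.7, 212.0], [174, 189, 40, 43, 489]), ([161.8, 239.4], [145, 224, 34, 32, 828]), ([296.8, 265.7], [272, 240, 52, 52, 2110]), ([464.9, 291.3], [409, 240, 103, 106, 5305])]
white side [([359.3, 125.1], [18, 0, 494, 384, 71825]), ([86.8, 46.7], [13, 27, 135, 34, 1829]), ([159.3, 129.3], [135, 109, 51, 41, 1372]), ([245.8, 161.3], [228, 147, 36, 30, 878]), ([248.5, 215.4], [228, 191, 50, 40, 443]), ([330.4, 201.7], [317, 190, 27, 25, 515]), ([17.5, 208.7], [5, 192, 28, 36, 644]), ([301.1, 217.3], [289, 200, 26, 36, 392]), ([327.8, 243.5], [314, 231, 29, 27, 611])]
```

```bash
cat > fit0.py <<'E'
from h import *
(a,pa),(b,pb)=grab("scene"),grab("side")
np.savez("cal.npz",a=a,b=b)
cv2.imwrite("pics/cropA.png",cv2.resize(a[140:290,140:330,::-1],None,fx=4,fy=4,interpolation=cv2.INTER_CUBIC))
S=[(253.4,171.5),(226.2,188.3),(277.9,195.7),(249.3,214.3)]
T=[c for c,_ in blobs(red(b)) if 225<c[0]<280 and c[1]>180]
for i,s in enumerate(S):
    g=back(*s,.056,pa)[:2]
    t=min(T,key=lambda c:np.hypot(*(back(*c,.056,pb)[:2]-g)))
    print("jar",i+1,fit([(np.array(s),pa),(t,pb)],CAP,g), "scene only",fit([(np.array(s),pa)],CAP,g)[0],"side only",fit([(t,pb)],CAP,g)[0])
# dish centroid of silhouettes
print("dish",fit([(np.array([296.8,265.7]),pa)],((.068,0),(.07,.036)),(.5,.3)))
print("reag",fit([(np.array([224.3,275.7]),pa),(np.array([297.8,138.2]),pb)],((.023,.13),(.023,.15)),(.5,.3)))
print("mortar",fit([(np.array([153.6,169.8]),pa),(np.array([327.8,243.5]),pb)],((.03,0),(.045,.06)),(.8,0)))
print("sel grip side",back(304.9,216.3,.045,pb),"park",back(185.5,117.9,0,pa),back(279.5,313.1,0,pb))
E
python3 fit0.py
```

```text
jar 1 (array([0.47113979, 0.008506  ]), np.float64(0.025422312847950934)) scene only [0.47121484 0.00854178] side only [0.47104132 0.00846038]
jar 2 (array([0.57021074, 0.01127909]), np.float64(0.10844637820241587)) scene only [0.57037718 0.01141387] side only [0.56972967 0.01091513]
jar 3 (array([0.46101488, 0.11870863]), np.float64(0.2978623406037286)) scene only [0.46090071 0.11825274] side only [0.46108722 0.12020814]
jar 4 (array([0.56389432, 0.12166423]), np.float64(0.2557196035678544)) scene only [0.56370918 0.12112569] side only [0.56413365 0.12294614]
dish (array([0.5372437 , 0.31062062]), np.float64(4.0578302105132025e-06))
reag (array([0.73485557, 0.2638074 ]), np.float64(0.5292245796372299))
mortar (array([ 0.71459321, -0.16952732]), np.float64(1.8439288638917333))
sel grip side [ 0.67999639 -0.03804907  0.045     ] park [ 0.51555922 -0.33107516  0.        ] [ 0.51142771 -0.34150989  0.        ]
```

View pics/cropA.png

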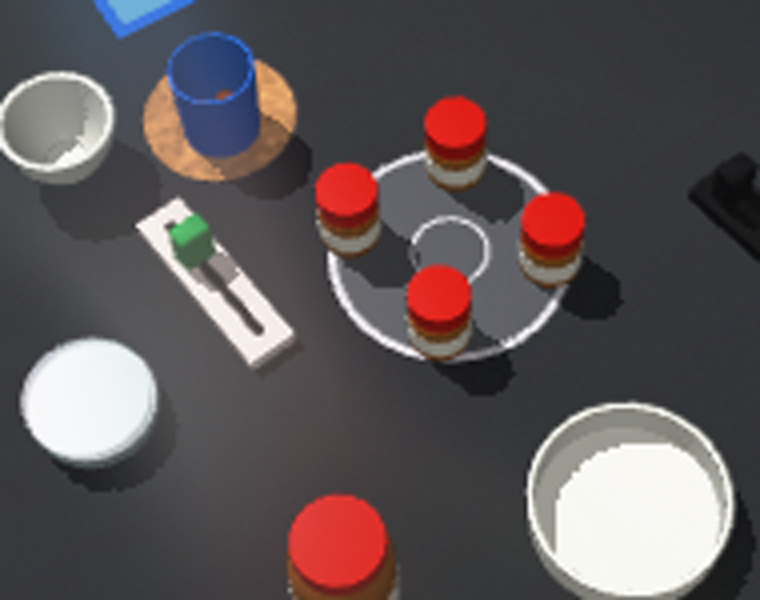

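The crop (4x, origin 140,140) shows the plate's inner ring centred near (450,251) and the dish rim at x 527..734, top 402. The cup rim spans 168..255 by 32..103, and the mat 143..298 by 52..179. The selector's long axis runs (158,210)→(274,350), with the grip near the upper-left end.

```bash
cat > fit1.py <<'E'
from h import *
d=np.load("cal.npz");a,b=d["a"],d["b"]
pa,pb=[{k:np.array(v) for k,v in cams.camera_params(n).items()} for n in("scene","side")]
C=lambda u,v,z:np.round(back(140+(u+.5)/4-.5,140+(v+.5)/4-.5,z,pa)[:2],4)
def ext(b4,r,z,x0):  # bbox extents (crop px, None=skip) of circle
    def f(q):
        P=proj(cyl(*q,(r,z)),pa);P=(P-140+.5)*4-.5
        e=[P[:,0].min(),P[:,0].max(),P[:,1].min(),P[:,1].max()]
        return [i-j for i,j in zip(e,b4) if j is not None]
    s=least_squares(f,x0);return s.x.round(4),np.round(s.fun,1)
print("plate c",C(450,251,0),ext((327,573,148,362),.092,0,(.5,.06)))
print("dish",ext((527,734,402,None),.07,.036,(.53,.3)))
print("cup",ext((168,256,32,103),.033,.08,(.6,-.1)));print("mat",ext((143,299,None,180),.06,.001,(.6,-.1)))
q=[C(*c,.014) for c in((136,223),(180,197),(296,335),(253,362))];print("sel corners",q, "ctr",np.mean(q,0),"lens",np.linalg.norm(q[0]-q[1]),np.linalg.norm(q[1]-q[2]),"dir",(q[2]+q[3]-q[0]-q[1])/2)
m=mask(a,45,90,60,50);g=blobs(m,20);print([(c.round(1),s) for c,s in g])
print("grip top est",C(189,226,.0545))
# park corners (border), both views
for n,im,p in(("s",a,pa),("b",b,pb)):
    m=mask(im,95,120,100,110);c=[x for x in cv2.findContours(m,cv2.RETR_EXTERNAL,cv2.CHAIN_APPROX_NONE)[0] if cv2.contourArea(x)>1500][0]
    r=cv2.boxPoints(cv2.minAreaRect(np.array([back(*u[0],.001,p)[:2] for u in c],np.float32)*1000));print("park",n,r.round(),r.mean(0))
for n,im,p in (("scene",a,pa),("side",b,pb)):
    m=mask(im,105,125,110,30);print(n,[(c.round(1),s) for c,s in blobs(m,100)])
E
python3 fit1.py
```

```text
plate c [0.5177 0.0686] (array([0.5179, 0.0688]), array([ 0.9, -0.9,  0.8, -0.6]))
dish (array([0.5378, 0.3118]), array([-0.1,  0.1, -0. ]))
cup (array([ 0.5994, -0.1258]), array([-0.2,  0.2, -0.5,  0.5]))
mat (array([ 0.5961, -0.1349]), array([ 1.7, -1.7,  0.1]))
sel corners [array([ 0.7022, -0.0796]), array([ 0.6634, -0.0805]), array([0.6537, 0.0688]), array([0.6906, 0.0695])] ctr [ 0.677475 -0.00545 ] lens 0.038810436740650114 0.14961477199795478 dir [-0.01065  0.1492 ]
[(array([115.1, 136.3]), array([ 96, 118,  41,  36, 505], dtype=int32)), (array([187. , 198.4]), array([182, 193,  11,  13,  73], dtype=int32))]
grip top est [ 0.6787 -0.0312]
park s [[ 400. -422.]
 [ 622. -428.]
 [ 627. -246.]
 [ 405. -240.]] [ 513.3533  -333.98184]
park b [[ 399. -425.]
 [ 623. -431.]
 [ 629. -246.]
 [ 404. -239.]] [ 513.7064 -335.3062]
scene [(array([185.5, 118.8]), array([145,  88,  83,  62, 636], dtype=int32)), (array([193.6, 162.2]), array([182, 148,  23,  30, 530], dtype=int32)), (array([454.7, 299.1]), array([406, 236, 106, 115, 774], dtype=int32))]
side [(array([290.1, 239.8]), array([280, 226,  22,  30, 492], dtype=int32)), (array([279.5, 315.1]), array([ 238,  278,   88,   72, 1068], dtype=int32))]
```

send_rows:
  moves: [-1,0,0,0,0,0,0.36,-1,0,0,0,0,0,0.36,-1,0,0,0,0,0,0.36,-1,0,0,0,0,0,0.36]
  grip_force: 20

```text
time_s: 0.7
ee_pos: [0.2621, 0.5673, 0.2304]
orientation: [[-0.537, 0.844, -0.0], [0.844, 0.537, -0.0], [-0.0, -0.0, -1.0]]
ft_force: [0.4, -0.2, -1.2]
width: 0.0868
finger_force: 0.0
```

send_rows:
  moves: [-1,0,0,0,0,0,0.365,-1,0,0,0,0,0,0.365,-1,0,0,0,0,0,0.365,-1,0,0,0,0,0,0.365,-1,0,0,0,0,0,0.365]

```text
time_s: 1.2
ee_pos: [0.2621, 0.5673, 0.2305]
orientation: [[0.002, 1.0, -0.0], [1.0, -0.002, -0.0], [-0.0, -0.0, -1.0]]
ft_force: [0.3, -0.2, -0.3]
width: 0.0869
finger_force: 0.0
```

send_rows:
  moves: [-1,-0.5,0.3,0,0,0,0,-1,-1,0.65,0,0,0,0,-1,-1,0.65,0,0,0,0]

```text
time_s: 1.5
ee_pos: [0.3168, 0.4836, 0.2304]
orientation: [[0.001, 1.0, 0.001], [1.0, -0.001, -0.002], [-0.002, 0.001, -1.0]]
ft_force: [0.6, 0.3, 0.3]
width: 0.0867
finger_force: 0.0
```

send_rows:
  moves: [-1,-0.5,0.3,0,0,0,0,-1,-1,0.65,0,0,0,0,-1,-1,0.65,0,0,0,0]

```text
time_s: 1.8
ee_pos: [0.3687, 0.4038, 0.2306]
orientation: [[0.002, 1.0, 0.001], [1.0, -0.002, -0.001], [-0.001, 0.001, -1.0]]
ft_force: [-0.4, 0.5, -0.3]
width: 0.0868
finger_force: 0.0
```

send_rows:
  moves: [-1,-0.5,0.3,0,0,0,0,-1,-1,0.65,0,0,0,0,-1,-1,0.65,0,0,0,0]

```text
time_s: 2.1
ee_pos: [0.4205, 0.3242, 0.2308]
orientation: [[0.003, 1.0, 0.001], [1.0, -0.003, -0.001], [-0.001, 0.001, -1.0]]
ft_force: [0.6, 1.2, -0.1]
width: 0.0867
finger_force: 0.0
```

send_rows:
  moves: [-1,-0.5,0.3,0.3,0,0,0,-1,-1,0.65,0.5,0,0,0,-1,-1,0.65,0.5,0,0,0]

```text
time_s: 2.4
ee_pos: [0.4704, 0.2444, 0.1882]
orientation: [[0.002, 1.0, -0.003], [1.0, -0.002, -0.002], [-0.002, -0.003, -1.0]]
ft_force: [-0.1, 1.0, -0.4]
width: 0.0873
finger_force: 0.0
```

send_rows:
  moves: [-1,-0.5,0.3,0.3,0,0,0,-1,-1,0.65,0.5,0,0,0,-1,-1,0.65,0.5,0,0,0]

```text
time_s: 2.7
ee_pos: [0.5225, 0.1649, 0.1486]
orientation: [[0.002, 1.0, -0.002], [1.0, -0.002, -0.001], [-0.001, -0.002, -1.0]]
ft_force: [-0.4, -0.0, 0.1]
width: 0.087
finger_force: 0.0
```

```bash
cat > jars.py <<'E'
from h import *
for n in("scene","side"):
    im,p=grab(n)
    for c,st in blobs(red(im),40):
        x=fit([(c,p)],CAP,back(*c,.056,p)[:2])[0]
        if .3<x[0]<.68: print(n,x.round(3),st[4])
s=env.sense();print(np.round(s["ee_pos"],4),round(s["time_s"],2),s["q"].round(2) if hasattr(s["q"],"round") else s["q"])
im,p=grab("scene")
m=mask(im,0,180,0,120,255,60)
for c,st in blobs(m,900):
    if st[4]<3000 and st[0]>170: print("dish?",fit([(c,p)],((.068,0),(.07,.036)),(.5,.3))[0].round(3),st)
E
python3 jars.py
```

```text
scene [0.474 0.008] 178
scene [0.571 0.011] 192
scene [0.464 0.133] 71
scene [0.571 0.125] 129
side [0.564 0.123] 122
side [0.461 0.12 ] 125
side [0.57  0.011] 123
side [0.471 0.009] 127
[0.5217 0.1677 0.1501] 2.8 [0.17 0.11 1.81 0.   1.23 0.17]
dish? [-0.332  0.238] [ 460   85   52   55 1239]
dish? [0.539 0.31 ] [ 272  241   51   51 2044]
```

send_rows:
  moves: [-1,-0.57,0.52,0.2,0,0,0,-1,-0.57,0.52,0.7,0,0,0,-1,-0.57,0.52,0.7,0,0,0]

```text
time_s: 3.15
ee_pos: [0.5603, 0.122, 0.09]
orientation: [[0.0, 1.0, -0.008], [1.0, -0.0, -0.0], [-0.0, -0.008, -1.0]]
ft_force: [-1.1, 0.3, -1.9]
width: 0.0869
finger_force: 0.0
```

send_rows:
  moves: [-1,0,0,0.4,0,0,0,-1,0,0,0.72,0,0,0,-1,0,0,0.72,0,0,0]

```text
time_s: 3.45
ee_pos: [0.5601, 0.1236, 0.0349]
orientation: [[-0.002, 1.0, -0.006], [1.0, 0.002, 0.0], [0.0, -0.006, -1.0]]
ft_force: [-0.5, 1.2, -0.3]
width: 0.0869
finger_force: 0.0
```

send_rows:
  moves: [0.6,0,0,0,0,0,0,0.6,0,0,0,0,0,0,0.6,0,0,0,0,0,0,0.6,0,0,0,0,0,0,0.6,0,0,0,0,0,0]

```text
time_s: 3.95
ee_pos: [0.5639, 0.1216, 0.0378]
orientation: [[0.001, 1.0, 0.001], [1.0, -0.001, 0.0], [0.0, 0.001, -1.0]]
ft_force: [0.4, -0.3, -0.6]
width: 0.0547
finger_force: 0.0
```

send_rows:
  moves: [0.6,0,0,0,0,0,0,0.6,0,0,-0.3,0,0,0,0.6,0,0,-0.7,0,0,0]

```text
time_s: 4.25
ee_pos: [0.561, 0.1212, 0.091]
orientation: [[0.001, 1.0, -0.006], [1.0, -0.001, -0.0], [-0.0, -0.006, -1.0]]
ft_force: [0.7, 0.4, -0.9]
width: 0.0453
finger_force: 20.0
```

send_rows:
  moves: [0.6,0,0,-0.5,0,0,0,0.6,-0.4,0,-0.7,0,0,0,0.6,-0.9,0,-0.7,0,0,0]

```text
time_s: 4.55
ee_pos: [0.5656, 0.0499, 0.1529]
orientation: [[-0.002, 1.0, 0.007], [1.0, 0.002, 0.0], [0.0, 0.007, -1.0]]
ft_force: [1.1, -0.6, -1.6]
width: 0.0453
finger_force: 20.0
```

send_rows:
  moves: [0.6,-0.5,0,0,0,0,0,0.6,-1,0,0,0,0,0]

```text
time_s: 4.75
ee_pos: [0.5629, -0.0318, 0.149]
orientation: [[0.0, 1.0, 0.0], [1.0, -0.0, -0.0], [-0.0, 0.0, -1.0]]
ft_force: [0.9, -0.4, -0.7]
width: 0.0453
finger_force: 20.0
```

send_rows:
  moves: [0.6,-0.5,0,0,0,0,0,0.6,-1,0,0,0,0,0]

```text
time_s: 4.95
ee_pos: [0.5626, -0.1121, 0.1487]
orientation: [[0.001, 1.0, -0.0], [1.0, -0.001, 0.0], [0.0, -0.0, -1.0]]
ft_force: [-0.1, -0.8, -0.9]
width: 0.0455
finger_force: 20.0
```

send_rows:
  moves: [0.6,-0.5,0,0,0,0,0,0.6,-1,0,0,0,0,0]

```text
time_s: 5.15
ee_pos: [0.5625, -0.1921, 0.1486]
orientation: [[0.001, 1.0, -0.001], [1.0, -0.001, 0.0], [0.0, -0.001, -1.0]]
ft_force: [0.4, -0.1, -1.7]
width: 0.0453
finger_force: 20.0
```

send_rows:
  moves: [0.6,-0.5,0,0,0,0,0,0.6,-1,0,0,0,0,0]

```text
time_s: 5.35
ee_pos: [0.5625, -0.2721, 0.1486]
orientation: [[0.001, 1.0, -0.001], [1.0, -0.001, 0.001], [0.001, -0.001, -1.0]]
ft_force: [0.5, 0.5, -0.6]
width: 0.0451
finger_force: 20.0
```

send_rows:
  moves: [0.6,-0.5,0,0,0,0,0,0.6,-1,0,0,0,0,0]

```text
time_s: 5.55
ee_pos: [0.5624, -0.352, 0.1484]
orientation: [[0.001, 1.0, -0.001], [1.0, -0.001, 0.001], [0.001, -0.001, -1.0]]
ft_force: [1.3, 0.6, -1.0]
width: 0.0452
finger_force: 20.0
```

send_rows:
  moves: [0.6,-0.3,0.07,0.3,0,0,0,0.6,-0.3,0.07,0.7,0,0,0,0.6,-0.3,0.07,0.7,0,0,0]

```text
time_s: 5.85
ee_pos: [0.5648, -0.3728, 0.0866]
orientation: [[0.003, 1.0, -0.008], [1.0, -0.003, 0.007], [0.007, -0.008, -1.0]]
ft_force: [-0.7, 0.5, -2.6]
width: 0.045
finger_force: 20.0
```

send_rows:
  moves: [0.6,0,0,0.35,0,0,0,0.6,0,0,0.6,0,0,0,0.6,0,0,0.66,0,0,0,0.6,0,0,0.66,0,0,0,0.6,0,0,0.66,0,0,0]

```text
time_s: 6.35
ee_pos: [0.5695, -0.3748, 0.042]
orientation: [[0.0, 1.0, 0.002], [1.0, -0.0, -0.001], [-0.001, 0.002, -1.0]]
ft_force: [-0.4, -0.4, -1.1]
width: 0.0452
finger_force: 20.0
```

send_rows:
  moves: [-0.4,0,0,0,0,0,0,-0.4,0,0,0,0,0,0,-0.4,0,0,0,0,0,0,-0.4,0,0,0,0,0,0]

```text
time_s: 6.75
ee_pos: [0.5688, -0.3747, 0.0408]
orientation: [[0.001, 1.0, 0.001], [1.0, -0.001, -0.001], [-0.001, 0.001, -1.0]]
ft_force: [-0.2, 0.4, -0.2]
width: 0.0599
finger_force: 0.0
```

send_rows:
  moves: [-0.4,0,0,-0.3,0,0,0,-0.4,0,0,-0.8,0,0,0,-1,0.4,0,-1,0,0,0,-1,0.8,0,-1,0,0,0]

```text
time_s: 7.15
ee_pos: [0.5707, -0.3122, 0.1247]
orientation: [[0.003, 1.0, 0.006], [1.0, -0.003, -0.004], [-0.004, 0.006, -1.0]]
ft_force: [0.4, 1.0, -0.3]
width: 0.0701
finger_force: 0.0
```

```bash
python3 jars.py
```

```text
scene [ 0.564 -0.38 ] 87
scene [0.471 0.009] 199
scene [0.57  0.012] 198
scene [0.461 0.118] 203
side [0.454 0.109] 54
side [0.47  0.009] 129
side [ 0.571 -0.377] 200
[ 0.5692 -0.3073  0.1212] 7.25 [-0.62  0.36  1.56  0.    1.21 -0.62]
dish? [-0.336  0.235] [ 460   85   52   55 1141]
dish? [0.537 0.311] [ 272  240   52   52 2103]
```

send_rows:
  moves: [-1,0.4,-0.1,-0.35,0,0,0,-1,1,-0.27,-0.35,0,0,0]

```text
time_s: 7.5
ee_pos: [0.549, -0.2335, 0.1512]
orientation: [[0.004, 1.0, 0.005], [1.0, -0.004, -0.004], [-0.004, 0.005, -1.0]]
ft_force: [0.1, 0.4, 0.6]
width: 0.0865
finger_force: 0.0
```

send_rows:
  moves: [-1,0.5,-0.13,0,0,0,0,-1,1,-0.27,0,0,0,0]

```text
time_s: 7.7
ee_pos: [0.5251, -0.15, 0.1481]
orientation: [[0.002, 1.0, 0.0], [1.0, -0.002, -0.0], [-0.0, 0.0, -1.0]]
ft_force: [-0.3, 1.4, 0.3]
width: 0.0872
finger_force: 0.0
```

send_rows:
  moves: [-1,0.5,-0.13,0,0,0,0,-1,1,-0.27,0,0,0,0]

```text
time_s: 7.9
ee_pos: [0.5036, -0.0699, 0.148]
orientation: [[0.002, 1.0, 0.0], [1.0, -0.002, -0.0], [-0.0, 0.0, -1.0]]
ft_force: [-0.3, 0.6, 0.3]
width: 0.0871
finger_force: 0.0
```

send_rows:
  moves: [-1,0.5,-0.13,0,0,0,0,-1,1,-0.27,0,0,0,0]

```text
time_s: 8.1
ee_pos: [0.4822, 0.0102, 0.1481]
orientation: [[0.002, 1.0, 0.0], [1.0, -0.002, -0.0], [-0.0, 0.0, -1.0]]
ft_force: [0.6, 0.9, 1.3]
width: 0.0872
finger_force: 0.0
```

send_rows:
  moves: [-1,0.5,-0.13,0,0,0,0,-1,1,-0.27,0,0,0,0,-1,1,-0.27,0,0,0,0]

```text
time_s: 8.4
ee_pos: [0.4598, 0.0927, 0.1479]
orientation: [[-0.003, 1.0, -0.001], [1.0, 0.003, 0.001], [0.001, -0.001, -1.0]]
ft_force: [-0.8, -0.9, 0.4]
width: 0.087
finger_force: 0.0
```

```bash
python3 jars.py
```

```text
scene [ 0.568 -0.382] 106
scene [0.57  0.011] 194
scene [0.461 0.118] 202
side [0.462 0.121] 129
side [0.57  0.011] 123
side [0.471 0.008] 128
side [ 0.571 -0.377] 200
[0.4612 0.0896 0.1481] 8.5 [ 0.02 -0.08  2.   -0.    1.22  0.02]
dish? [-0.336  0.236] [ 460   85   52   55 1145]
dish? [0.537 0.311] [ 272  241   52   51 2096]
```

send_rows:
  moves: [-1,0.38,0,0.3,0,0,0,-1,0.38,0,0.7,0,0,0]

```text
time_s: 8.75
ee_pos: [0.4639, 0.1203, 0.0935]
orientation: [[0.002, 1.0, 0.006], [1.0, -0.002, 0.001], [0.001, 0.006, -1.0]]
ft_force: [0.7, -0.0, -0.3]
width: 0.0868
finger_force: 0.0
```

send_rows:
  moves: [-1,0,0,0.4,0,0,0,-1,0,0,0.7,0,0,0,0.6,0,0,0.7,0,0,0,0.6,0,0,0.7,0,0,0,0.6,0,0,0.7,0,0,0]

```text
time_s: 9.25
ee_pos: [0.4627, 0.1193, 0.0377]
orientation: [[0.002, 1.0, 0.003], [1.0, -0.002, 0.0], [0.0, 0.003, -1.0]]
ft_force: [-0.4, -0.3, 0.6]
width: 0.0704
finger_force: 0.0
```

send_rows:
  moves: [0.6,0,0,0,0,0,0,0.6,0,0,0,0,0,0,0.6,0,0,0,0,0,0,0.6,0,0,0,0,0,0,0.6,0,0,0,0,0,0]

```text
time_s: 9.75
ee_pos: [0.4615, 0.1201, 0.0368]
orientation: [[0.001, 1.0, 0.001], [1.0, -0.001, -0.0], [-0.0, 0.001, -1.0]]
ft_force: [-1.6, -0.8, 6.7]
width: 0.0454
finger_force: 20.0
```

send_rows:
  moves: [0.6,0,0,-0.3,0,0,0,0.6,0,0,-0.8,0,0,0]

```text
time_s: 9.95
ee_pos: [0.4577, 0.1198, 0.0977]
orientation: [[0.001, 1.0, -0.008], [1.0, -0.001, -0.001], [-0.001, -0.008, -1.0]]
ft_force: [1.1, -0.2, -2.0]
width: 0.0451
finger_force: 20.0
```

send_rows:
  moves: [0.6,0,0,-0.5,0,0,0,0.6,-0.4,0,-0.6,0,0,0,0.6,-1,0,-0.6,0,0,0]

```text
time_s: 10.25
ee_pos: [0.4625, 0.0407, 0.1507]
orientation: [[-0.004, 1.0, 0.005], [1.0, 0.004, 0.0], [0.0, 0.005, -1.0]]
ft_force: [0.6, -0.8, -2.1]
width: 0.0457
finger_force: 20.0
```

send_rows:
  moves: [0.6,-0.5,0,0,0,0,0,0.6,-1,0,0,0,0,0]

```text
time_s: 10.45
ee_pos: [0.4603, -0.0413, 0.148]
orientation: [[0.0, 1.0, -0.0], [1.0, -0.0, 0.0], [0.0, -0.0, -1.0]]
ft_force: [-0.1, -0.0, -1.3]
width: 0.0452
finger_force: 20.0
```

send_rows:
  moves: [0.6,-0.5,0,0,0,0,0,0.6,-1,0,0,0,0,0]

```text
time_s: 10.65
ee_pos: [0.4602, -0.1213, 0.1478]
orientation: [[0.001, 1.0, -0.0], [1.0, -0.001, 0.0], [0.0, -0.0, -1.0]]
ft_force: [-0.1, 0.2, -1.5]
width: 0.0453
finger_force: 20.0
```

send_rows:
  moves: [0.6,-0.5,0,0,0,0,0,0.6,-1,0,0,0,0,0]

```text
time_s: 10.85
ee_pos: [0.4601, -0.2014, 0.1477]
orientation: [[0.001, 1.0, -0.0], [1.0, -0.001, 0.0], [0.0, -0.0, -1.0]]
ft_force: [0.4, 0.7, -1.1]
width: 0.0455
finger_force: 20.0
```

send_rows:
  moves: [0.6,-0.5,0,0,0,0,0,0.6,-1,0,0,0,0,0]

```text
time_s: 11.05
ee_pos: [0.4601, -0.2813, 0.1475]
orientation: [[0.001, 1.0, -0.001], [1.0, -0.001, 0.001], [0.001, -0.001, -1.0]]
ft_force: [-0.6, 0.3, -1.2]
width: 0.0454
finger_force: 20.0
```

send_rows:
  moves: [0.6,-0.5,0,0,0,0,0,0.6,-1,0,0,0,0,0,0.6,-1,0,0,0,0,0,0.6,-1,0,0,0,0,0]

```text
time_s: 11.45
ee_pos: [0.4599, -0.3601, 0.1472]
orientation: [[0.003, 1.0, -0.001], [1.0, -0.003, 0.002], [0.002, -0.001, -1.0]]
ft_force: [0.3, 0.2, -1.7]
width: 0.0453
finger_force: 20.0
```

send_rows:
  moves: [0.6,-0.19,0,0.3,0,0,0,0.6,-0.19,0,0.7,0,0,0]

```text
time_s: 11.65
ee_pos: [0.4621, -0.3763, 0.0937]
orientation: [[0.0, 1.0, 0.003], [1.0, -0.0, -0.004], [-0.004, 0.003, -1.0]]
ft_force: [-0.1, 0.4, -1.6]
width: 0.045
finger_force: 20.0
```

send_rows:
  moves: [0.6,0,0,0.35,0,0,0,0.6,0,0,0.6,0,0,0,0.6,0,0,0.65,0,0,0,0.6,0,0,0.65,0,0,0,0.6,0,0,0.65,0,0,0]

```text
time_s: 12.15
ee_pos: [0.4615, -0.3753, 0.0415]
orientation: [[0.0, 1.0, 0.001], [1.0, -0.0, -0.001], [-0.001, 0.001, -1.0]]
ft_force: [0.2, 0.6, -0.5]
width: 0.0455
finger_force: 20.0
```

send_rows:
  moves: [-0.4,0,0,0,0,0,0,-0.4,0,0,0,0,0,0,-0.4,0,0,0,0,0,0,-0.4,0,0,0,0,0,0]

```text
time_s: 12.55
ee_pos: [0.4608, -0.3755, 0.0407]
orientation: [[0.001, 1.0, 0.001], [1.0, -0.001, -0.001], [-0.001, 0.001, -1.0]]
ft_force: [-0.3, -0.5, -0.4]
width: 0.06
finger_force: 0.0
```

send_rows:
  moves: [-0.4,0,0,-0.3,0,0,0,-0.4,0,0,-0.8,0,0,0,-1,0.4,0,-1,0,0,0,-1,0.8,0.3,-1,0,0,0]

```text
time_s: 12.95
ee_pos: [0.4849, -0.3131, 0.1239]
orientation: [[0.004, 1.0, 0.004], [1.0, -0.004, -0.004], [-0.004, 0.004, -1.0]]
ft_force: [1.5, 0.6, -0.6]
width: 0.0701
finger_force: 0.0
```

send_rows:
  moves: [-1,0.5,0.1,-0.35,0,0,0,-1,1,0.27,-0.35,0,0,0]

```text
time_s: 13.15
ee_pos: [0.5082, -0.2314, 0.1518]
orientation: [[0.002, 1.0, 0.005], [1.0, -0.002, -0.003], [-0.003, 0.005, -1.0]]
ft_force: [1.9, -0.7, 0.4]
width: 0.0833
finger_force: 0.0
```

send_rows:
  moves: [-1,0.5,0.13,0,0,0,0,-1,1,0.27,0,0,0,0]

```text
time_s: 13.35
ee_pos: [0.5283, -0.1498, 0.1487]
orientation: [[0.001, 1.0, 0.001], [1.0, -0.001, -0.0], [-0.0, 0.001, -1.0]]
ft_force: [0.9, 0.2, -0.2]
width: 0.0863
finger_force: 0.0
```

send_rows:
  moves: [-1,0.5,0.13,0,0,0,0,-1,1,0.27,0,0,0,0]

```text
time_s: 13.55
ee_pos: [0.5498, -0.0697, 0.1484]
orientation: [[0.001, 1.0, 0.001], [1.0, -0.001, -0.0], [-0.0, 0.001, -1.0]]
ft_force: [1.2, -0.2, -0.3]
width: 0.0873
finger_force: 0.0
```

send_rows:
  moves: [-1,0.5,0.13,0,0,0,0,-1,0.9,0.27,0,0,0,0,-1,0.9,0.27,0,0,0,0]

```text
time_s: 13.85
ee_pos: [0.5721, 0.0045, 0.1484]
orientation: [[-0.003, 1.0, 0.001], [1.0, 0.003, 0.001], [0.001, 0.001, -1.0]]
ft_force: [-0.1, 0.2, 0.2]
width: 0.0869
finger_force: 0.0
```

```bash
python3 jars.py
```

```text
scene [ 0.463 -0.378] 144
scene [ 0.568 -0.382] 108
scene [0.471 0.009] 201
scene [0.571 0.012] 196
side [0.57  0.011] 124
side [0.471 0.009] 129
side [ 0.571 -0.377] 199
side [ 0.462 -0.379] 210
[0.5712 0.0013 0.1481] 13.95 [-0.14  0.17  1.75 -0.    1.23 -0.14]
dish? [-0.335  0.236] [ 460   85   52   55 1168]
dish? [0.539 0.31 ] [ 272  241   51   51 2031]
```

send_rows:
  moves: [-1,0.12,-0.01,0.4,0,0,0,-1,0.12,-0.01,0.7,0,0,0]

```text
time_s: 14.2
ee_pos: [0.5704, 0.0094, 0.0917]
orientation: [[0.002, 1.0, 0.001], [1.0, -0.002, -0.0], [-0.0, 0.001, -1.0]]
ft_force: [0.1, 0.5, 0.5]
width: 0.087
finger_force: 0.0
```

send_rows:
  moves: [-1,0,0,0.4,0,0,0,-1,0,0,0.7,0,0,0,0.6,0,0,0.7,0,0,0,0.6,0,0,0.7,0,0,0,0.6,0,0,0.7,0,0,0]

```text
time_s: 14.7
ee_pos: [0.5719, 0.0094, 0.038]
orientation: [[0.002, 1.0, 0.003], [1.0, -0.002, -0.0], [-0.0, 0.003, -1.0]]
ft_force: [0.2, 1.1, -0.4]
width: 0.0704
finger_force: 0.0
```

send_rows:
  moves: [0.6,0,0,0,0,0,0,0.6,0,0,0,0,0,0,0.6,0,0,0,0,0,0,0.6,0,0,0,0,0,0,0.6,0,0,0,0,0,0]

```text
time_s: 15.2
ee_pos: [0.5709, 0.0103, 0.0369]
orientation: [[0.001, 1.0, 0.001], [1.0, -0.001, -0.0], [-0.0, 0.001, -1.0]]
ft_force: [-1.9, -0.3, 5.2]
width: 0.0455
finger_force: 20.0
```

send_rows:
  moves: [0.6,0,0,-0.3,0,0,0,0.6,0,0,-0.8,0,0,0]

```text
time_s: 15.4
ee_pos: [0.5672, 0.0108, 0.0971]
orientation: [[0.001, 1.0, -0.008], [1.0, -0.001, 0.001], [0.001, -0.008, -1.0]]
ft_force: [0.4, 0.7, -1.3]
width: 0.0454
finger_force: 20.0
```

send_rows:
  moves: [0.6,0,0,-0.6,0,0,0,0.6,-0.4,0,-1,0,0,0,0.6,-0.8,0,-1,0,0,0]

```text
time_s: 15.7
ee_pos: [0.574, -0.0543, 0.1865]
orientation: [[-0.002, 1.0, 0.01], [1.0, 0.002, -0.002], [-0.002, 0.01, -1.0]]
ft_force: [1.2, 0.0, -0.9]
width: 0.0452
finger_force: 20.0
```

send_rows:
  moves: [0.6,-0.5,0,0,0,0,0,0.6,-1,0,0,0,0,0]

```text
time_s: 15.9
ee_pos: [0.5702, -0.1346, 0.1802]
orientation: [[-0.0, 1.0, 0.0], [1.0, 0.0, -0.0], [-0.0, 0.0, -1.0]]
ft_force: [0.4, 0.4, -1.4]
width: 0.0454
finger_force: 20.0
```

send_rows:
  moves: [0.6,-0.5,0,0,0,0,0,0.6,-1,0,0,0,0,0]

```text
time_s: 16.1
ee_pos: [0.5698, -0.215, 0.1796]
orientation: [[0.001, 1.0, -0.001], [1.0, -0.001, 0.0], [0.0, -0.001, -1.0]]
ft_force: [0.3, -0.5, -1.3]
width: 0.0451
finger_force: 20.0
```

send_rows:
  moves: [0.6,-0.5,0,0,0,0,0,0.6,-1,0,0,0,0,0,0.6,-1,0,0,0,0,0,0.6,-1,0,0,0,0,0]

```text
time_s: 16.5
ee_pos: [0.5696, -0.2942, 0.1792]
orientation: [[0.003, 1.0, -0.001], [1.0, -0.003, 0.001], [0.001, -0.001, -1.0]]
ft_force: [-0.3, 0.6, -0.3]
width: 0.0454
finger_force: 20.0
```

send_rows:
  moves: [0.6,-0.03,0,0.4,0,0,0,0.6,-0.03,0,1,0,0,0]

```text
time_s: 16.7
ee_pos: [0.5732, -0.2965, 0.1033]
orientation: [[-0.0, 1.0, 0.007], [1.0, 0.0, -0.004], [-0.004, 0.007, -1.0]]
ft_force: [-0.5, -0.2, -1.5]
width: 0.0454
finger_force: 20.0
```

send_rows:
  moves: [0.6,0,0,0.35,0,0,0,0.6,0,0,0.65,0,0,0,0.6,0,0,0.74,0,0,0,0.6,0,0,0.74,0,0,0,0.6,0,0,0.74,0,0,0]

```text
time_s: 17.2
ee_pos: [0.5714, -0.296, 0.0425]
orientation: [[-0.0, 1.0, 0.002], [1.0, 0.0, -0.001], [-0.001, 0.002, -1.0]]
ft_force: [-0.1, 0.4, -0.7]
width: 0.0454
finger_force: 20.0
```

send_rows:
  moves: [-0.4,0,0,0,0,0,0,-0.4,0,0,0,0,0,0,-0.4,0,0,0,0,0,0,-0.4,0,0,0,0,0,0]

```text
time_s: 17.6
ee_pos: [0.5705, -0.2964, 0.0416]
orientation: [[0.001, 1.0, 0.001], [1.0, -0.001, -0.001], [-0.001, 0.001, -1.0]]
ft_force: [0.0, -0.3, -0.6]
width: 0.0602
finger_force: 0.0
```

send_rows:
  moves: [-0.4,0,0,-0.3,0,0,0,-0.4,0,0,-0.8,0,0,0,-1,0.4,0,-1,0,0,0,-1,0.8,-0.2,-1,0,0,0]

```text
time_s: 18.0
ee_pos: [0.5576, -0.2336, 0.1256]
orientation: [[0.002, 1.0, 0.008], [1.0, -0.002, -0.004], [-0.004, 0.008, -1.0]]
ft_force: [-1.0, 0.2, 0.3]
width: 0.0702
finger_force: 0.0
```

send_rows:
  moves: [-1,0.5,-0.1,-0.35,0,0,0,-1,1,-0.35,-0.35,0,0,0]

```text
time_s: 18.2
ee_pos: [0.5286, -0.152, 0.1529]
orientation: [[0.002, 1.0, 0.007], [1.0, -0.002, -0.003], [-0.003, 0.007, -1.0]]
ft_force: [1.3, -0.6, 0.7]
width: 0.0834
finger_force: 0.0
```

send_rows:
  moves: [-1,0.5,-0.13,0,0,0,0,-1,1,-0.35,0,0,0,0]

```text
time_s: 18.4
ee_pos: [0.4983, -0.0708, 0.1497]
orientation: [[0.001, 1.0, 0.002], [1.0, -0.001, -0.0], [-0.0, 0.002, -1.0]]
ft_force: [0.5, 0.3, -0.0]
width: 0.0866
finger_force: 0.0
```

send_rows:
  moves: [-1,0.5,-0.13,0,0,0,0,-1,1,-0.35,0,0,0,0,-1,1,-0.35,0,0,0,0]

```text
time_s: 18.7
ee_pos: [0.4683, 0.0118, 0.1487]
orientation: [[-0.003, 1.0, -0.001], [1.0, 0.003, 0.002], [0.002, -0.001, -1.0]]
ft_force: [0.7, -0.7, 0.4]
width: 0.0871
finger_force: 0.0
```

```bash
python3 jars.py
```

```text
scene [ 0.462 -0.378] 151
scene [ 0.568 -0.382] 109
scene [ 0.57  -0.301] 110
scene [0.471 0.009] 203
side [0.471 0.008] 128
side [ 0.573 -0.295] 188
side [ 0.571 -0.377] 199
side [ 0.462 -0.379] 210
[0.4706 0.0086 0.1494] 18.8 [-0.15 -0.08  2.   -0.    1.22 -0.15]
dish? [-0.337  0.235] [ 460   85   52   55 1135]
dish? [0.537 0.311] [ 272  240   52   52 2099]
```

send_rows:
  moves: [-1,0,0,0.4,0,0,0,-1,0,0,0.72,0,0,0]

```text
time_s: 19.05
ee_pos: [0.4718, 0.0065, 0.0913]
orientation: [[0.002, 1.0, 0.002], [1.0, -0.002, -0.001], [-0.001, 0.002, -1.0]]
ft_force: [0.6, -0.3, 0.0]
width: 0.0866
finger_force: 0.0
```

send_rows:
  moves: [-1,0,0,0.4,0,0,0,-1,0,0,0.7,0,0,0,0.6,0,0,0.7,0,0,0,0.6,0,0,0.7,0,0,0,0.6,0,0,0.7,0,0,0]

```text
time_s: 19.55
ee_pos: [0.4721, 0.0071, 0.0369]
orientation: [[0.002, 1.0, 0.003], [1.0, -0.002, -0.001], [-0.001, 0.003, -1.0]]
ft_force: [0.4, -0.1, -0.8]
width: 0.0706
finger_force: 0.0
```

send_rows:
  moves: [0.6,0,0,0,0,0,0,0.6,0,0,0,0,0,0,0.6,0,0,0,0,0,0,0.6,0,0,0,0,0,0,0.6,0,0,0,0,0,0]

```text
time_s: 20.05
ee_pos: [0.471, 0.008, 0.0361]
orientation: [[0.001, 1.0, 0.001], [1.0, -0.001, -0.0], [-0.0, 0.001, -1.0]]
ft_force: [-0.8, 0.3, 5.6]
width: 0.0455
finger_force: 20.0
```

send_rows:
  moves: [0.6,0,0,-0.3,0,0,0,0.6,0,0,-0.8,0,0,0]

```text
time_s: 20.25
ee_pos: [0.4672, 0.0085, 0.0969]
orientation: [[0.001, 1.0, -0.008], [1.0, -0.001, 0.001], [0.001, -0.008, -1.0]]
ft_force: [0.3, 0.1, -1.1]
width: 0.0453
finger_force: 20.0
```

send_rows:
  moves: [0.6,0,0,-0.6,0,0,0,0.6,-0.4,0,-1,0,0,0,0.6,-0.8,-0.14,-1,0,0,0]

```text
time_s: 20.55
ee_pos: [0.4631, -0.0571, 0.1851]
orientation: [[-0.002, 1.0, 0.01], [1.0, 0.002, -0.003], [-0.003, 0.01, -1.0]]
ft_force: [1.2, -1.4, -0.6]
width: 0.0454
finger_force: 20.0
```

send_rows:
  moves: [0.6,-0.5,0,0,0,0,0,0.6,-1,0,0,0,0,0]

```text
time_s: 20.75
ee_pos: [0.4587, -0.1369, 0.1794]
orientation: [[-0.0, 1.0, 0.0], [1.0, 0.0, -0.0], [-0.0, 0.0, -1.0]]
ft_force: [1.0, -0.8, -1.6]
width: 0.0456
finger_force: 20.0
```

send_rows:
  moves: [0.6,-0.5,0,0,0,0,0,0.6,-1,0,0,0,0,0]

```text
time_s: 20.95
ee_pos: [0.4585, -0.2173, 0.1789]
orientation: [[0.001, 1.0, -0.0], [1.0, -0.001, 0.0], [0.0, -0.0, -1.0]]
ft_force: [0.0, -0.1, -1.6]
width: 0.0453
finger_force: 20.0
```

send_rows:
  moves: [0.6,-0.5,0,0,0,0,0,0.6,-1,0,0,0,0,0,0.6,-1,0,0,0,0,0,0.6,-1,0,0,0,0,0]

```text
time_s: 21.35
ee_pos: [0.4584, -0.2962, 0.1784]
orientation: [[0.003, 1.0, -0.001], [1.0, -0.003, 0.002], [0.002, -0.001, -1.0]]
ft_force: [-0.2, 0.2, -1.1]
width: 0.0456
finger_force: 20.0
```

send_rows:
  moves: [0.6,0,0,0.4,0,0,0,0.6,0,0,1,0,0,0]

```text
time_s: 21.55
ee_pos: [0.4616, -0.2966, 0.1018]
orientation: [[-0.0, 1.0, 0.006], [1.0, 0.0, -0.005], [-0.005, 0.006, -1.0]]
ft_force: [0.1, -0.5, -1.4]
width: 0.0454
finger_force: 20.0
```

send_rows:
  moves: [0.6,0,0,0.35,0,0,0,0.6,0,0,0.65,0,0,0,0.6,0,0,0.74,0,0,0,0.6,0,0,0.74,0,0,0,0.6,0,0,0.74,0,0,0]

```text
time_s: 22.05
ee_pos: [0.4599, -0.296, 0.0414]
orientation: [[0.0, 1.0, 0.001], [1.0, -0.0, -0.001], [-0.001, 0.001, -1.0]]
ft_force: [-0.0, -0.2, -1.0]
width: 0.045
finger_force: 20.0
```

send_rows:
  moves: [-0.4,0,0,0,0,0,0,-0.4,0,0,0,0,0,0,-0.4,0,0,0,0,0,0,-0.4,0,0,0,0,0,0]

```text
time_s: 22.45
ee_pos: [0.4593, -0.2964, 0.0408]
orientation: [[0.001, 1.0, 0.001], [1.0, -0.001, -0.001], [-0.001, 0.001, -1.0]]
ft_force: [-0.6, 0.1, 0.3]
width: 0.0599
finger_force: 0.0
```

send_rows:
  moves: [-0.4,0,0,-0.3,0,0,0,-0.4,0,0,-0.8,0,0,0,-1,0.4,0,-1,0,0,0,-1,0.8,0,-1,0,0,0]

```text
time_s: 22.85
ee_pos: [0.4612, -0.2335, 0.124]
orientation: [[0.003, 1.0, 0.006], [1.0, -0.003, -0.004], [-0.004, 0.006, -1.0]]
ft_force: [0.8, 0.5, -0.0]
width: 0.0703
finger_force: 0.0
```

send_rows:
  moves: [-1,0.5,0,-0.35,0,0,0,-1,1,0,-0.35,0,0,0]

```text
time_s: 23.05
ee_pos: [0.461, -0.152, 0.1517]
orientation: [[0.002, 1.0, 0.005], [1.0, -0.002, -0.003], [-0.003, 0.005, -1.0]]
ft_force: [1.2, -0.2, -0.4]
width: 0.0831
finger_force: 0.0
```

send_rows:
  moves: [-1,0.5,0.13,0,0,0,0,-1,1,0.2,0,0,0,0]

```text
time_s: 23.25
ee_pos: [0.4757, -0.0707, 0.1489]
orientation: [[0.001, 1.0, 0.002], [1.0, -0.001, -0.0], [-0.0, 0.002, -1.0]]
ft_force: [0.6, 0.6, -0.6]
width: 0.0866
finger_force: 0.0
```

send_rows:
  moves: [-1,0.5,0.13,0,0,0,0,-1,1,0.2,0,0,0,0]

```text
time_s: 23.45
ee_pos: [0.4918, 0.0095, 0.1487]
orientation: [[0.001, 1.0, 0.001], [1.0, -0.001, -0.0], [-0.0, 0.001, -1.0]]
ft_force: [0.6, 0.3, 0.0]
width: 0.0869
finger_force: 0.0
```

send_rows:
  moves: [-1,0.5,0.13,0,0,0,0,-1,1,0.2,0,0,0,0]

```text
time_s: 23.65
ee_pos: [0.5079, 0.0896, 0.1486]
orientation: [[0.001, 1.0, 0.001], [1.0, -0.001, 0.0], [0.0, 0.001, -1.0]]
ft_force: [1.2, -0.3, 0.3]
width: 0.0869
finger_force: 0.0
```

send_rows:
  moves: [-1,0.5,0.13,0,0,0,0,-1,1,0.2,0,0,0,0]

```text
time_s: 23.85
ee_pos: [0.5239, 0.1697, 0.1485]
orientation: [[0.001, 1.0, 0.001], [1.0, -0.001, 0.0], [0.0, 0.001, -1.0]]
ft_force: [0.5, -0.9, -0.5]
width: 0.087
finger_force: 0.0
```

```bash
python3 jars.py
```

```text
scene [ 0.462 -0.378] 151
scene [ 0.568 -0.382] 109
scene [ 0.461 -0.295] 149
scene [ 0.57  -0.301] 110
side [ 0.573 -0.295] 188
side [ 0.46  -0.296] 191
side [ 0.571 -0.377] 199
side [ 0.463 -0.379] 210
[0.5236 0.1721 0.1485] 23.95 [0.17 0.12 1.8  0.   1.22 0.17]
dish? [-0.333  0.238] [ 460   85   52   55 1235]
dish? [0.539 0.31 ] [ 272  240   51   52 2044]
```

send_rows:
  moves: [-1,0.5,0.1,0,0,0,0,-1,1,0.18,0,0,0,0]

```text
time_s: 24.2
ee_pos: [0.5384, 0.2469, 0.1483]
orientation: [[0.004, 1.0, 0.0], [1.0, -0.004, -0.001], [-0.001, 0.0, -1.0]]
ft_force: [0.7, 0.3, 0.8]
width: 0.0868
finger_force: 0.0
```

send_rows:
  moves: [-1,0.5,0,0,0,0,0,-1,1,0,0,0,0,0]

```text
time_s: 24.4
ee_pos: [0.5384, 0.3277, 0.1482]
orientation: [[0.003, 1.0, 0.0], [1.0, -0.003, -0.001], [-0.001, 0.0, -1.0]]
ft_force: [0.7, -0.9, -1.4]
width: 0.0871
finger_force: 0.0
```

send_rows:
  moves: [-1,0.5,0,0,0,0,0,-1,1,0,0,0,0,0,-1,1,0,0,0,0,0,-1,1,0,0,0,0,0]

```text
time_s: 24.8
ee_pos: [0.538, 0.4072, 0.1477]
orientation: [[0.0, 1.0, -0.001], [1.0, -0.0, -0.001], [-0.001, -0.001, -1.0]]
ft_force: [0.2, -0.7, 0.9]
width: 0.0869
finger_force: 0.0
```

send_rows:
  moves: [-1,0,0,0.5,0,0,0,-1,0,0,1,0,0,0,-1,0,0,1,0,0,0]

```text
time_s: 25.1
ee_pos: [0.5341, 0.4029, 0.0613]
orientation: [[0.003, 1.0, -0.011], [1.0, -0.003, -0.007], [-0.007, -0.011, -1.0]]
ft_force: [-1.3, -1.0, -0.8]
width: 0.0869
finger_force: 0.0
```

send_rows:
  moves: [-1,0,0,0.3,0,0,0,-1,0,0,0.5,0,0,0,-1,0,0,0.6,0,0,0,-1,0,0,0.6,0,0,0]

```text
time_s: 25.5
ee_pos: [0.5376, 0.407, 0.0195]
orientation: [[0.001, 1.0, -0.002], [1.0, -0.001, -0.001], [-0.001, -0.002, -1.0]]
ft_force: [-0.4, 0.5, 0.7]
width: 0.0872
finger_force: 0.0
```

```bash
python3 jars.py|tail -3; python3 - <<'E'
from h import *
im,p=grab("side")
for c,st in blobs(mask(im,0,180,0,120,255,60),600):
    if st[4]<1300: print(st,fit([(c,p)],((.068,0),(.07,.036)),(.5,.3))[0].round(3))
E
```

```text
[0.5386 0.408  0.0212] 25.6 [ 0.53  0.55  1.52 -0.    1.07  0.53]
dish? [-0.332  0.238] [ 460   85   52   55 1263]
dish? [0.545 0.299] [ 272  240   44   49 1547]
[   4   10   38   52 1257] [-0.564  1.677]
[228 147  36  30 877] [0.538 0.311]
[314 231  29  27 611] [ 0.729 -0.146]
```

send_rows:
  moves: [-1,-0.12,0,0,0,0,0,-1,-0.24,0,0,0,0,0,-1,-0.36,0,0,0,0,0,-1,-0.48,0,0,0,0,0,-1,-0.6,0,0,0,0,0]

```text
time_s: 26.2
ee_pos: [0.538, 0.3594, 0.0203]
orientation: [[0.001, 1.0, 0.0], [1.0, -0.001, 0.001], [0.001, 0.0, -1.0]]
ft_force: [0.2, 2.8, -0.4]
width: 0.0872
finger_force: 1.3
```

send_rows:
  moves: [-1,-0.12,-0.01,0,0,0,0,-1,-0.24,-0.02,0,0,0,0,-1,-0.36,-0.03,0,0,0,0,-1,-0.48,-0.05,0,0,0,0,-1,-0.6,-0.06,0,0,0,0]

```text
time_s: 26.7
ee_pos: [0.533, 0.3113, 0.0203]
orientation: [[0.001, 1.0, 0.0], [1.0, -0.001, 0.0], [0.0, 0.0, -1.0]]
ft_force: [0.2, 2.6, 1.6]
width: 0.0872
finger_force: 1.4
```

send_rows:
  moves: [-1,-0.12,-0.01,0,0,0,0,-1,-0.24,-0.02,0,0,0,0,-1,-0.36,-0.03,0,0,0,0,-1,-0.48,-0.05,0,0,0,0,-1,-0.6,-0.06,0,0,0,0]

```text
time_s: 27.2
ee_pos: [0.5282, 0.2632, 0.0202]
orientation: [[0.001, 1.0, 0.0], [1.0, -0.001, 0.0], [0.0, 0.0, -1.0]]
ft_force: [1.2, 2.6, 0.8]
width: 0.087
finger_force: 1.6
```

send_rows:
  moves: [-1,-0.12,-0.01,0,0,0,0,-1,-0.24,-0.02,0,0,0,0,-1,-0.36,-0.03,0,0,0,0,-1,-0.48,-0.05,0,0,0,0,-1,-0.6,-0.06,0,0,0,0]

```text
time_s: 27.7
ee_pos: [0.5233, 0.2152, 0.0202]
orientation: [[0.001, 1.0, -0.0], [1.0, -0.001, 0.0], [0.0, -0.0, -1.0]]
ft_force: [0.5, 3.4, 0.8]
width: 0.0868
finger_force: 1.7
```

```bash
cat > dish.py <<'E'
from h import *
im,p=grab("side")
for c,st in blobs(mask(im,0,180,0,120,255,60),600):
    if st[4]<1300 and st[0]>200: print(st,fit([(c,p)],((.068,0),(.07,.036)),(.5,.3))[0].round(4))
im2,p2=grab("scene");cv2.imwrite("pics/d_scene.png",im2[...,::-1]);cv2.imwrite("pics/d_side.png",im[...,::-1])
for c,st in blobs(mask(im2,0,180,0,120,255,60),900):
    if st[4]<3000 and st[0]>170: print("sc",st,fit([(c,p2)],((.068,0),(.07,.036)),(.5,.1))[0].round(4))
s=env.sense();print(np.round(s["ee_pos"],4),np.round(s["ft_force"],1),round(s["time_s"],2),np.round(s["q"],2))
E
python3 dish.py
```

```text
[314 231  29  27 608] [ 0.729  -0.1458]
sc [ 460   85   52   55 1238] [-0.3325  0.2379]
sc [222 177  51  53 908] [0.538  0.0877]
[0.5229 0.2141 0.0198] [-0.7  0.2  0.1] 27.8 [ 0.25  0.33  1.83 -0.    0.99  0.25]
```

send_rows:
  moves: [-1,-0.12,-0.01,0,0,0,0,-1,-0.24,-0.02,0,0,0,0,-1,-0.36,-0.03,0,0,0,0,-1,-0.48,-0.04,0,0,0,0,-1,-0.6,-0.05,0,0,0,0]

```text
time_s: 28.3
ee_pos: [0.5191, 0.167, 0.0199]
orientation: [[0.001, 1.0, -0.001], [1.0, -0.001, -0.0], [-0.0, -0.001, -1.0]]
ft_force: [0.7, 2.5, -0.3]
width: 0.0871
finger_force: 1.2
```

send_rows:
  moves: [-1,-0.06,0,0,0,0,0,-1,-0.12,0,0,0,0,0,-1,-0.18,0,0,0,0,0,-1,-0.21,0,0,0,0,0,-1,-0.23,0,0,0,0,0]

```text
time_s: 28.8
ee_pos: [0.5193, 0.1494, 0.0201]
orientation: [[0.001, 1.0, -0.0], [1.0, -0.001, -0.0], [-0.0, -0.0, -1.0]]
ft_force: [0.2, 2.6, -1.7]
width: 0.0872
finger_force: 1.0
```

```bash
python3 dish.py; python3 - <<'E'
import cv2,numpy as np
a=cv2.imread("pics/d_scene.png")[140:240,190:310];b=cv2.imread("pics/d_side.png")[170:250,215:335]
cv2.imwrite("pics/d1.png",np.vstack([cv2.resize(a,(600,500)),cv2.resize(b,(600,400))])[:600] if 0 else np.hstack([cv2.resize(a,(400,333)),cv2.resize(b,(400,267))[:333] if 0 else cv2.copyMakeBorder(cv2.resize(b,(400,267)),0,66,0,0,0)]))
E
```

```text
[314 231  29  27 608] [ 0.729  -0.1458]
sc [ 460   85   52   55 1216] [-0.3335  0.2372]
[0.5194 0.1493 0.0201] [-0.9  1.  -0. ] 28.9 [ 0.13  0.28  1.89 -0.    0.97  0.14]
```

View pics/d1.png

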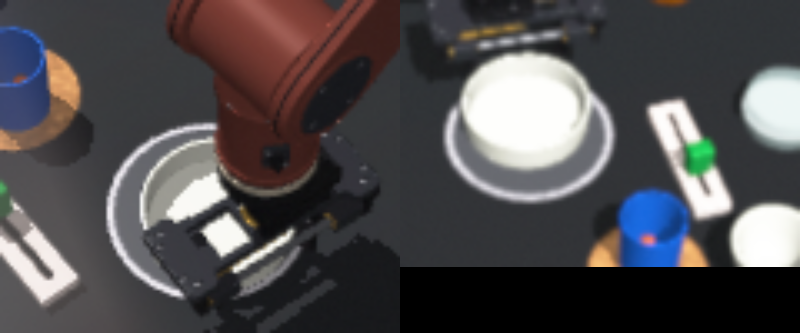

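The left half (scene) shows the gripper hiding most of the dish. The right half (side) shows the dish inside the plate ring but too far up (+y): rim x 461..592 with top 53 and foot bottom 166, plate x 444..613 with bottom 199.

```bash
cat > dfit.py <<'E'
from h import *
import sys
p={k:np.array(v) for k,v in cams.camera_params("side").items()}
def f(q,rz,e):
    P=(proj(cyl(*q,*rz),p)-[215,170]+.5)*10/3-.5
    m=[P[:,0].min(),P[:,0].max(),P[:,1].min(),P[:,1].max()];return [i-j for i,j in zip(m,e) if j is not None]
e=[float(v) for v in sys.argv[1:]]
for n,rz,ee in(("dish",((.07,.036),(.068,0)),e[:4]),("plate",((.092,0),),(e[4],e[5],None,e[6]))):
    r=least_squares(f,(.52,.09),args=(rz,ee));print(n,r.x.round(4),np.round(r.fun,1))
E
python3 dfit.py 461 592 53 166 444 613 199
```

```text
dish [ 0.9524 -0.0059] [-1.7  1.6 -1.   0.8]
plate [ 0.9519 -0.0258] [ 0. -0.  0.]
```

```bash
python3 dfit.py 61 192 53 166 44 213 199
```

```text
dish [0.5199 0.0864] [ 1.7 -1.7 -1.1  1.1]
plate [0.518  0.0672] [ 1.5 -1.5  0.2]
```

send_rows:
  moves: [-1,-0.06,0,0,0,0,0,-1,-0.12,0,0,0,0,0,-1,-0.17,0,0,0,0,0,-1,-0.2,0,0,0,0,0,-1,-0.22,0,0,0,0,0]

```text
time_s: 29.4
ee_pos: [0.5194, 0.1316, 0.0202]
orientation: [[0.001, 1.0, 0.0], [1.0, -0.001, 0.0], [0.0, 0.0, -1.0]]
ft_force: [-0.3, 1.8, -0.8]
width: 0.0869
finger_force: 1.2
```

send_rows:
  moves: [-1,0.1,0,0,0,0,0,-1,0.3,0,0,0,0,0,-1,0.5,0,-0.2,0,0,0,-1,0.5,0,-0.8,0,0,0]

```text
time_s: 29.8
ee_pos: [0.515, 0.1737, 0.0801]
orientation: [[-0.001, 1.0, -0.01], [1.0, 0.001, -0.001], [-0.001, -0.01, -1.0]]
ft_force: [-0.1, -0.4, 1.0]
width: 0.0871
finger_force: 0.0
```

send_rows:
  moves: [-1,0,0,-0.5,0,0,0,-1,0,0,-1,0,0,0,-1,0,0,-1,0,0,0]

```text
time_s: 30.1
ee_pos: [0.5236, 0.1741, 0.1715]
orientation: [[-0.0, 1.0, 0.012], [1.0, 0.0, 0.002], [0.002, 0.012, -1.0]]
ft_force: [1.9, -0.0, 0.7]
width: 0.0873
finger_force: 0.0
```

send_rows:
  moves: [-1,0,0,-0.5,0,0,0,-1,0,0,-1,0,0,0,-1,0,0,-1,0,0,0]

```text
time_s: 30.4
ee_pos: [0.5225, 0.1736, 0.2506]
orientation: [[0.0, 1.0, 0.011], [1.0, -0.0, 0.002], [0.002, 0.011, -1.0]]
ft_force: [0.6, 0.7, 0.6]
width: 0.0871
finger_force: 0.0
```

```bash
python3 dish.py; python3 - <<'E'
import cv2,numpy as np
a=cv2.imread("pics/d_scene.png")[140:260,190:310];b=cv2.imread("pics/d_side.png")[170:250,215:335]
cv2.imwrite("pics/d2.png",np.hstack([cv2.resize(a,(400,400)),cv2.copyMakeBorder(cv2.resize(b,(400,267)),0,133,0,0,0)]))
E
```

```text
[314 231  29  27 612] [ 0.7288 -0.1458]
sc [ 460   85   52   55 1248] [-0.3322  0.238 ]
sc [ 222  180   61   51 1618] [0.5337 0.0804]
[0.5199 0.1729 0.245 ] [-0.4 -0.7 -0.9] 30.5 [ 0.18  0.02  1.71 -0.    1.4   0.18]
```

View pics/d2.png

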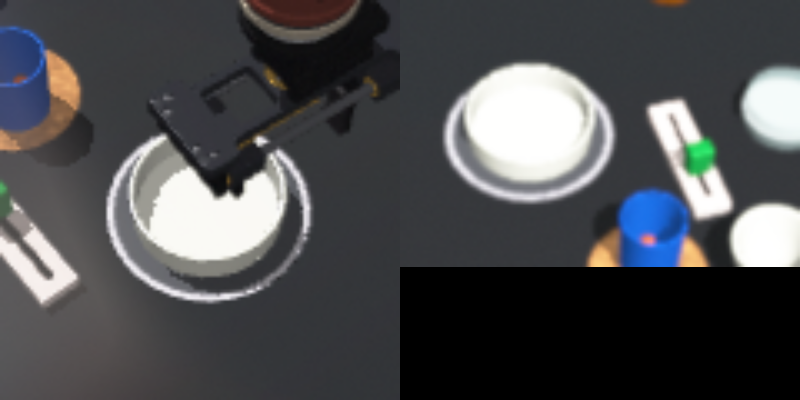

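The dish now sits centred in the plate ring in both views, and the cup and selector are unchanged. Next I'll test which way the wrist rolls.

send_rows:
  moves: [-1,0,0,0,0,0.1,0,-1,0,0,0,0,0.2,0,-1,0,0,0,0,0.2,0,-1,0,0,0,0,0.2,0]

```text
time_s: 30.9
ee_pos: [0.5185, 0.1709, 0.242]
orientation: [[0.005, 1.0, -0.003], [0.952, -0.004, 0.307], [0.307, -0.004, -0.952]]
ft_force: [0.4, -0.6, -0.9]
width: 0.0872
finger_force: 0.0
```

```bash
python3 dfit.py 63 195 64 180 44 213 199; python3 -c "
from h import *
s=env.sense();print(np.round(s['q'],3),np.round(s['ee_pos'],4),np.round(s['orientation'],3).tolist())"
```

```text
dish [0.5188 0.068 ] [ 1.6 -1.6 -0.3  0.4]
plate [0.518  0.0672] [ 1.5 -1.5  0.2]
[-0.02  -0.019  1.793  0.318  1.386 -0.078] [0.5185 0.1709 0.242 ] [[0.005, 1.0, -0.003], [0.952, -0.004, 0.307], [0.307, -0.004, -0.952]]
```

send_rows:
  moves: [-1,0,0,0,0,-0.1,0,-1,0,0,0,0,-0.2,0,-1,0,0,0,0,-0.2,0,-1,0,0,0,0,-0.2,0]

```text
time_s: 31.3
ee_pos: [0.5187, 0.1743, 0.2436]
orientation: [[-0.004, 1.0, -0.001], [1.0, 0.004, 0.0], [0.0, -0.001, -1.0]]
ft_force: [1.1, -0.4, 0.7]
width: 0.0869
finger_force: 0.0
```

send_rows:
  moves: [-1,-0.5,0.13,0.13,0,0,0,-1,-0.95,0.25,0.26,0,0,0]

```text
time_s: 31.5
ee_pos: [0.5393, 0.0957, 0.2229]
orientation: [[-0.002, 1.0, 0.0], [1.0, 0.002, 0.001], [0.001, 0.0, -1.0]]
ft_force: [0.2, -0.2, 0.6]
width: 0.0869
finger_force: 0.0
```

send_rows:
  moves: [-1,-0.5,0.13,0.13,0,0,0,-1,-0.95,0.25,0.26,0,0,0]

```text
time_s: 31.7
ee_pos: [0.5591, 0.0179, 0.2016]
orientation: [[0.002, 1.0, -0.0], [1.0, -0.002, 0.001], [0.001, -0.0, -1.0]]
ft_force: [0.5, 0.7, -1.0]
width: 0.087
finger_force: 0.0
```

send_rows:
  moves: [-1,-0.5,0.13,0.13,0,0,0,-1,-0.95,0.25,0.26,0,0,0]

```text
time_s: 31.9
ee_pos: [0.5789, -0.0585, 0.1808]
orientation: [[0.002, 1.0, -0.0], [1.0, -0.002, 0.002], [0.002, -0.0, -1.0]]
ft_force: [1.2, 0.0, 0.8]
width: 0.0871
finger_force: 0.0
```

send_rows:
  moves: [-1,-0.5,0.13,0.13,0,0,0,-1,-0.95,0.25,0.26,0,0,0,-1,-0.95,0.25,0.26,0,0,0]

```text
time_s: 32.2
ee_pos: [0.5981, -0.1369, 0.1585]
orientation: [[0.006, 1.0, -0.002], [1.0, -0.006, 0.001], [0.001, -0.002, -1.0]]
ft_force: [-1.0, -0.2, -0.8]
width: 0.0873
finger_force: 0.0
```

send_rows:
  moves: [-1,0,0,0,0,-0.1,0,-1,0,0,0,0,-0.19,0,-1,0,0,0,0,-0.28,0,-1,0,0,0,0,-0.37,0,-1,0,0,0,0,-0.389,0]

```text
time_s: 32.7
ee_pos: [0.5975, -0.1295, 0.1588]
orientation: [[-0.004, 1.0, -0.002], [0.818, 0.002, -0.575], [-0.575, -0.004, -0.818]]
ft_force: [0.8, -0.4, -0.9]
width: 0.0868
finger_force: 0.0
```

send_rows:
  moves: [-1,0,0,0,0,0,0,-1,0,0,0,0,0,0]

```text
time_s: 32.9
ee_pos: [0.5988, -0.1319, 0.1607]
orientation: [[0.0, 1.0, -0.001], [0.82, -0.001, -0.572], [-0.572, -0.0, -0.82]]
ft_force: [0.3, 1.1, 0.1]
width: 0.0872
finger_force: 0.0
```

```bash
python3 - <<'E'
from h import *
s=env.sense();print(np.round(s['q'],3),np.round(s['ee_pos'],4),np.round(s['orientation'],3).tolist())
CUP=((.03,0),(.033,.08))
im,p=grab("side")
for c,st in blobs(mask(im,105,125,110,30),200): print(c,st,fit([(c,p)],CUP,(.6,-.13))[0].round(4))
cv2.imwrite("pics/cup1.png",cv2.resize(im[150:280,220:390,::-1],None,fx=4,fy=4))
E
```

```text
[-0.032  0.29   1.699 -0.656  1.214  0.225] [ 0.5988 -0.1319  0.1607] [[0.0, 1.0, -0.001], [0.82, -0.001, -0.572], [-0.572, -0.0, -0.82]]
[290.10323887 239.75506073] [280 226  22  30 494] [ 0.6025 -0.1227]
[280.05355191 321.20546448] [238 278  88  72 915] [ 0.4991 -0.385 ]
```

View pics/cup1.png

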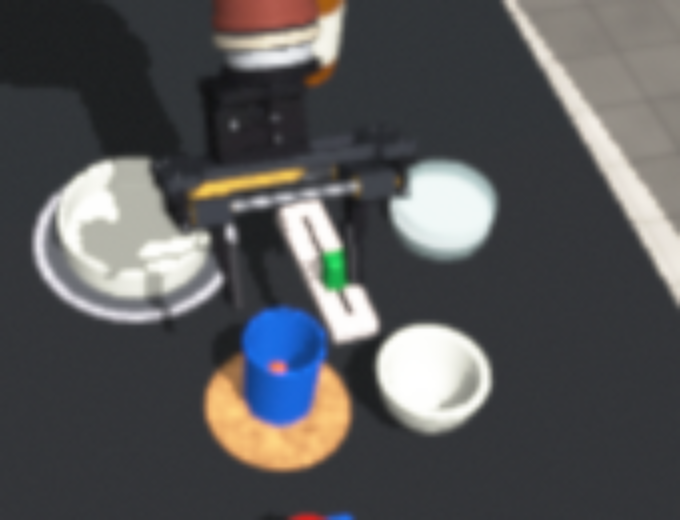

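The picture shows the tilted open gripper above and behind the cup. The cup rim is at x 241..328 with top 308 and foot bottom 424, and the mortar rim is at x 376..492 with top 323. I need to check the finger clearance to the mortar.

```bash
python3 - <<'E'
from h import *
p={k:np.array(v) for k,v in cams.camera_params("side").items()}
def f(q,rz,e):
    P=(proj(cyl(*q,*rz),p)-[220,150]+.5)*4-.5
    m=[P[:,0].min(),P[:,0].max(),P[:,1].min(),P[:,1].max()];return [i-j for i,j in zip(m,e) if j is not None]
for n,rz,e in(("cup",((.033,.08),(.03,0.001)),(241,328,308,424)),("mortar",((.045,.06),),(376,492,323,None)),("mat",((.06,.001),),(205,352,None,470))):
    r=least_squares(f,(.6,-.1),args=(rz,e));print(n,r.x.round(4),np.round(r.fun,1))
E
```

```text
cup [ 0.6015 -0.1271] [ 1.9 -1.8 -1.1  1.1]
mortar [ 0.7171 -0.1658] [ 2.1 -2.1  0.1]
mat [ 0.598  -0.1396] [ 2.  -2.   0.1]
```

send_rows:
  moves: [-1,0.2,0,0.28,0,0,0,-1,0.39,0.015,0.564,0,0,0,-1,0.39,0.015,0.564,0,0,0]

```text
time_s: 33.25
ee_pos: [0.5975, -0.1333, 0.1026]
orientation: [[-0.001, 1.0, -0.007], [0.82, -0.003, -0.572], [-0.572, -0.006, -0.82]]
ft_force: [-0.6, 0.7, -0.1]
width: 0.087
finger_force: 0.0
```

send_rows:
  moves: [-1,0.13,0,0.19,0,0,0,-1,0.26,0,0.38,0,0,0,-1,0.39,0,0.564,0,0,0,-1,0.39,0,0.564,0,0,0]

```text
time_s: 33.65
ee_pos: [0.5979, -0.1327, 0.0476]
orientation: [[-0.002, 1.0, -0.005], [0.819, -0.001, -0.573], [-0.573, -0.005, -0.819]]
ft_force: [-0.8, -0.2, -1.0]
width: 0.0869
finger_force: 0.0
```

send_rows:
  moves: [0.4,0,0,0,0,0,0,0.4,0,0,0,0,0,0,0.4,0,0,0,0,0,0,0.4,0,0,0,0,0,0,0.4,0,0,0,0,0,0]

```text
time_s: 34.15
ee_pos: [0.6008, -0.1328, 0.0522]
orientation: [[0.001, 1.0, 0.0], [0.819, -0.001, -0.574], [-0.574, 0.001, -0.819]]
ft_force: [-1.7, 0.4, 2.0]
width: 0.0645
finger_force: 19.9
```

send_rows:
  moves: [0.4,0,0,0,0,0,0,0.4,0,0,0,0,0,0]

```text
time_s: 34.35
ee_pos: [0.6008, -0.1329, 0.0522]
orientation: [[0.001, 1.0, 0.0], [0.819, -0.001, -0.574], [-0.574, 0.001, -0.819]]
ft_force: [-2.0, 1.2, 6.2]
width: 0.0647
finger_force: 19.9
```

```bash
python3 dish.py
```

```text
[ 228  189   43   41 1123] [0.5025 0.0682]
[314 231  29  27 608] [ 0.729  -0.1458]
sc [ 460   85   52   55 1217] [-0.3334  0.2372]
sc [ 222  177   61   53 1934] [0.5185 0.0715]
[ 0.6008 -0.1329  0.0522] [-0.6  1.7  5.7] 34.45 [-0.03  0.45  1.73 -0.71  1.07  0.36]
```

send_rows:
  moves: [0.4,-0.1,0,-0.14,0,0,0,0.4,-0.25,0,-0.357,0,0,0,0.4,-0.4,0,-0.571,0,0,0,0.4,-0.5,0,-0.714,0,0,0]

```text
time_s: 34.85
ee_pos: [0.6009, -0.1327, 0.1228]
orientation: [[0.001, 1.0, 0.001], [0.819, -0.001, -0.573], [-0.573, 0.002, -0.819]]
ft_force: [0.2, 0.2, -1.6]
width: 0.0644
finger_force: 20.0
```

send_rows:
  moves: [0.4,-0.15,0,-0.214,0,0,0,0.4,-0.3,0,-0.428,0,0,0,0.4,-0.45,0,-0.643,0,0,0,0.4,-0.5,0,-0.714,0,0,0]

```text
time_s: 35.25
ee_pos: [0.6019, -0.1329, 0.1946]
orientation: [[0.003, 1.0, 0.004], [0.819, -0.001, -0.574], [-0.574, 0.005, -0.819]]
ft_force: [1.7, -0.0, -0.8]
width: 0.0648
finger_force: 20.0
```

send_rows:
  moves: [0.4,0.15,-0.06,-0.105,0,0,0,0.4,0.35,-0.15,-0.245,0,0,0,0.4,0.58,-0.24,-0.407,0,0,0,0.4,0.816,-0.34,-0.572,0,0,0]

```text
time_s: 35.65
ee_pos: [0.5717, -0.0516, 0.1893]
orientation: [[-0.0, 1.0, -0.003], [0.819, -0.001, -0.573], [-0.573, -0.002, -0.819]]
ft_force: [-0.7, 0.3, -2.1]
width: 0.0644
finger_force: 20.0
```

send_rows:
  moves: [0.4,0.204,-0.085,-0.143,0,0,0,0.4,0.408,-0.17,-0.286,0,0,0,0.4,0.612,-0.255,-0.429,0,0,0,0.4,0.816,-0.34,-0.572,0,0,0]

```text
time_s: 36.05
ee_pos: [0.5445, 0.0283, 0.1893]
orientation: [[-0.001, 1.0, -0.002], [0.819, -0.0, -0.574], [-0.574, -0.002, -0.819]]
ft_force: [0.5, 0.3, -1.9]
width: 0.0649
finger_force: 20.0
```

send_rows:
  moves: [0.4,0.204,-0.085,-0.143,0,0,0,0.4,0.408,-0.17,-0.286,0,0,0,0.4,0.612,-0.255,-0.429,0,0,0,0.4,0.75,-0.31,-0.526,0,0,0,0.4,0.816,-0.34,-0.572,0,0,0]

```text
time_s: 36.55
ee_pos: [0.518, 0.1079, 0.1899]
orientation: [[-0.002, 1.0, -0.001], [0.819, 0.001, -0.574], [-0.574, -0.002, -0.819]]
ft_force: [0.1, 0.5, -1.2]
width: 0.0643
finger_force: 20.0
```

send_rows:
  moves: [0.4,0,0,0,0,0,0,0.4,0,0,0,0,0,0]

```text
time_s: 36.75
ee_pos: [0.5189, 0.1061, 0.1906]
orientation: [[0.0, 1.0, -0.001], [0.819, -0.001, -0.574], [-0.574, -0.0, -0.819]]
ft_force: [-0.2, -0.1, -2.0]
width: 0.0646
finger_force: 20.0
```

```bash
python3 dish.py
```

```text
[314 231  29  27 611] [ 0.7289 -0.1458]
sc [ 460   85   52   55 1267] [-0.3316  0.2384]
sc [ 222  183   61   48 1276] [0.54   0.0885]
[0.5191 0.1057 0.1908] [ 0.6 -0.9 -0.8] 36.85 [ 0.39  0.25  1.69 -0.56  1.48  0.52]
```

send_rows:
  moves: [0.4,0,0,0,0,0.07,0,0.4,0,0,0,0,0.15,0,0.4,0,0,0,0,0.23,0,0.4,0,0,0,0,0.31,0,0.4,0,0,0,0,0.389,0]

```text
time_s: 37.35
ee_pos: [0.5196, 0.1057, 0.192]
orientation: [[0.002, 1.0, 0.003], [1.0, -0.002, 0.004], [0.004, 0.003, -1.0]]
ft_force: [0.0, -0.5, -1.6]
width: 0.0646
finger_force: 20.1
```

send_rows:
  moves: [0.4,0,0,0,0,0.08,0,0.4,0,0,0,0,0.16,0,0.4,0,0,0,0,0.24,0,0.4,0,0,0,0,0.31,0,0.4,0,0,0,0,0.389,0]

```text
time_s: 37.85
ee_pos: [0.5195, 0.1049, 0.1918]
orientation: [[0.0, 1.0, 0.004], [0.818, -0.002, 0.576], [0.576, 0.003, -0.818]]
ft_force: [-0.6, -0.5, -2.2]
width: 0.0645
finger_force: 20.2
```

```bash
python3 - <<'E'
from h import *
s=env.sense();print(np.round(s['q'],3),np.round(s['ee_pos'],4),np.round(s['orientation'],3).tolist())
a=grab("side")[0];b=grab("scene")[0]
cv2.imwrite("pics/p1.png",np.hstack([cv2.resize(a[60:310,140:390,::-1],(400,400)),cv2.resize(b[60:310,140:390,::-1],(400,400))]))
E
```

```text
[-0.318  0.08   1.88   0.587  1.424 -0.477] [0.5195 0.1049 0.1918] [[0.0, 1.0, 0.004], [0.818, -0.002, 0.576], [0.576, 0.003, -0.818]]
```

View pics/p1.png

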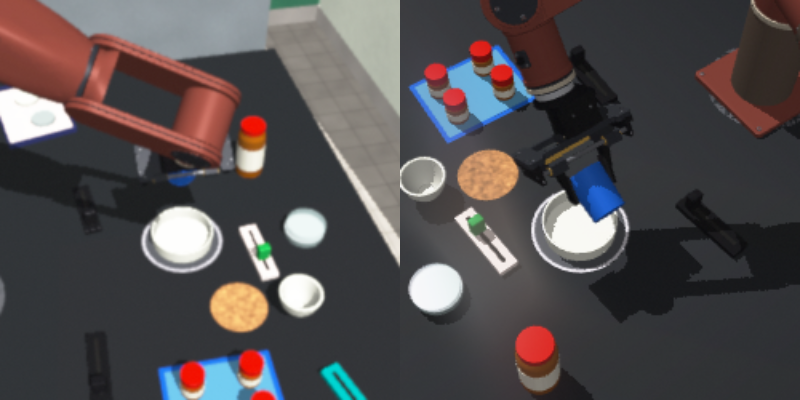

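The cup is held over the dish at 70° tilt, no balls have spilled, and the mat and selector are clear of the arm. I'll lower it and then tilt slowly.

send_rows:
  moves: [0.4,-0.12,0,0.17,0,0,0,0.4,-0.24,0,0.34,0,0,0,0.4,-0.36,0,0.51,0,0,0,0.4,-0.48,0,0.68,0,0,0,0.4,-0.55,0,0.78,0,0,0]

```text
time_s: 38.45
ee_pos: [0.5177, 0.1072, 0.1121]
orientation: [[0.001, 1.0, -0.003], [0.819, 0.001, 0.574], [0.574, -0.003, -0.819]]
ft_force: [0.3, -0.0, -1.6]
width: 0.0647
finger_force: 20.2
```

send_rows:
  moves: [0.4,0,0,0,0,0.04,0,0.4,0,0,0,0,0.08,0,0.4,0,0,0,0,0.12,0,0.4,0,0,0,0,0.16,0,0.4,0,0,0,0,0.2,0]

```text
time_s: 38.95
ee_pos: [0.5192, 0.1063, 0.1141]
orientation: [[-0.0, 1.0, 0.001], [0.6, -0.001, 0.8], [0.8, 0.001, -0.6]]
ft_force: [-0.7, -0.3, -1.6]
width: 0.0645
finger_force: 20.2
```

send_rows:
  moves: [0.4,0,0,0,0,0.04,0,0.4,0,0,0,0,0.08,0,0.4,0,0,0,0,0.12,0,0.4,0,0,0,0,0.16,0,0.4,0,0,0,0,0.2,0]

```text
time_s: 39.45
ee_pos: [0.5193, 0.1063, 0.1139]
orientation: [[-0.0, 1.0, 0.001], [0.324, -0.001, 0.946], [0.946, 0.0, -0.324]]
ft_force: [0.4, 0.1, -2.2]
width: 0.0644
finger_force: 20.1
```

send_rows:
  moves: [0.4,0,0,0,0,0,0,0.4,0,0,0,0,0,0,0.4,0,0,0,0,0,0,0.4,0,0,0,0,0,0,0.4,0,0,0,0,0,0]

```text
time_s: 39.95
ee_pos: [0.5192, 0.1063, 0.115]
orientation: [[-0.001, 1.0, 0.001], [0.327, -0.0, 0.945], [0.945, 0.001, -0.327]]
ft_force: [-0.2, 0.8, -0.9]
width: 0.0644
finger_force: 20.1
```

```bash
cat > view.py <<'E'
from h import *
import sys
s=env.sense();print(np.round(s['q'],3),np.round(s['ee_pos'],4),np.round(s['orientation'],3).tolist(),s["time_s"])
a=grab("side")[0];b=grab("scene")[0]
cv2.imwrite(sys.argv[1],np.hstack([cv2.resize(a[140:290,220:370,::-1],(400,400),interpolation=cv2.INTER_CUBIC),cv2.resize(b[140:290,180:330,::-1],(400,400),interpolation=cv2.INTER_CUBIC)]))
for n,i in(("side",a),("scene",b)): print(n,[(c.round(0).tolist(),int(st[4])) for c,st in blobs(mask(i,5,18,150,120),3)])
E
python3 view.py pics/p2.png
```

```text
[-0.525  0.559  1.83   0.963  1.656 -0.937] [0.5192 0.1063 0.115 ] [[-0.001, 1.0, 0.001], [0.327, -0.0, 0.945], [0.945, 0.001, -0.327]] 39.95
side [([298.0, 148.0], 137), ([296.0, 169.0], 32), ([243.0, 213.0], 5), ([295.0, 294.0], 27), ([260.0, 302.0], 27), ([303.0, 320.0], 27), ([266.0, 329.0], 27)]
scene [([236.0, 197.0], 41), ([214.0, 284.0], 17)]
```

View pics/p2.png

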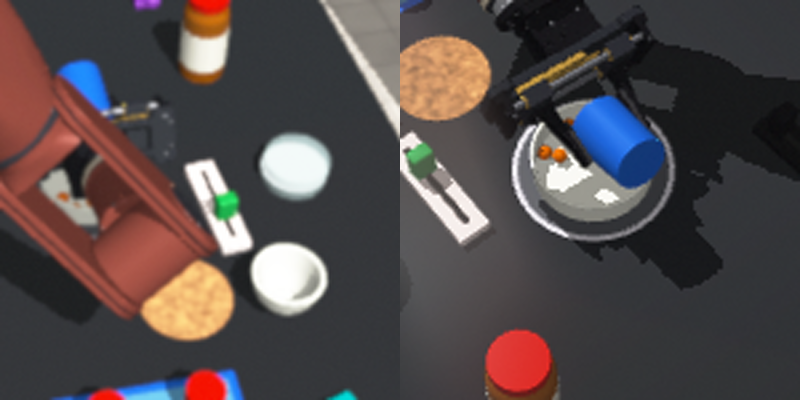

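In the scene half, orange balls lie in the dish at (544,153) and (559,155), with one more near the fingers, while the cup hides the rest. I'll tilt a little more and shake to empty it.

send_rows:
  moves: [0.4,0,0,0,0,0.05,0,0.4,0,0,0,0,0.09,0,0.4,0,0,0,0,0.05,0,0.4,0,0,0,0,0.09,0,0.4,0,0,0,0,0.09,0]

```text
time_s: 40.55
ee_pos: [0.5185, 0.1063, 0.1137]
orientation: [[0.002, 1.0, 0.001], [0.188, -0.001, 0.982], [0.982, -0.002, -0.188]]
ft_force: [-0.0, -0.4, -1.1]
width: 0.0647
finger_force: 20.1
```

send_rows:
  moves: [0.4,0,0,0,0,0,0,0.4,0,0,0,0,0,0,0.4,0,0,0,0,0,0,0.4,0,0,0,0,0,0,0.4,0,0,0,0,0,0]

```text
time_s: 41.05
ee_pos: [0.519, 0.1062, 0.1146]
orientation: [[-0.0, 1.0, 0.001], [0.189, -0.001, 0.982], [0.982, 0.0, -0.189]]
ft_force: [-0.0, -1.0, -1.2]
width: 0.0648
finger_force: 20.1
```

send_rows:
  moves: [0.4,0,0,0,0,-0.09,0,0.4,0,0,0,0,-0.18,0,0.4,0,0,0,0,-0.27,0,0.4,0,0,0,0,-0.36,0,0.4,0,0,0,0,-0.45,0]

```text
time_s: 41.55
ee_pos: [0.5194, 0.1055, 0.1152]
orientation: [[0.001, 1.0, 0.003], [0.785, -0.002, 0.62], [0.62, 0.002, -0.785]]
ft_force: [-0.9, 1.1, -1.2]
width: 0.0647
finger_force: 20.1
```

```bash
python3 -c "
from h import *
s=env.sense();print(np.round(s['ee_pos'],4),np.round(s['orientation'],3).tolist(),s['width'])"
```

```text
[0.5194 0.1055 0.1152] [[0.001, 1.0, 0.003], [0.785, -0.002, 0.62], [0.62, 0.002, -0.785]] 0.06468713445116131
```

send_rows:
  moves: [0.4,0.12,0,-0.15,0,-0.08,0,0.4,0.24,0,-0.3,0,-0.16,0,0.4,0.36,0,-0.45,0,-0.25,0,0.4,0.48,0,-0.6,0,-0.33,0,0.4,0.58,0,-0.74,0,-0.41,0]

```text
time_s: 42.05
ee_pos: [0.5192, 0.1057, 0.1918]
orientation: [[0.001, 1.0, 0.003], [1.0, -0.001, 0.025], [0.025, 0.003, -1.0]]
ft_force: [-0.4, 0.4, -1.2]
width: 0.0645
finger_force: 20.1
```

send_rows:
  moves: [0.4,0,0,0,0,-0.08,0,0.4,0,0,0,0,-0.16,0,0.4,0,0,0,0,-0.25,0,0.4,0,0,0,0,-0.33,0,0.4,0,0,0,0,-0.409,0]

```text
time_s: 42.55
ee_pos: [0.5189, 0.1063, 0.1904]
orientation: [[0.001, 1.0, 0.001], [0.816, -0.0, -0.578], [-0.578, 0.002, -0.816]]
ft_force: [-0.7, 0.0, -1.5]
width: 0.0646
finger_force: 20.1
```

send_rows:
  moves: [0.4,0,0,0,0,0,0,0.4,0,0,0,0,0,0]

```text
time_s: 42.75
ee_pos: [0.5183, 0.1062, 0.1887]
orientation: [[-0.002, 1.0, -0.002], [0.819, 0.0, -0.573], [-0.573, -0.002, -0.819]]
ft_force: [0.2, -0.1, -1.2]
width: 0.0647
finger_force: 20.1
```

```bash
python3 view.py pics/p3.png
```

```text
[ 0.39   0.249  1.692 -0.561  1.479  0.522] [0.5183 0.1062 0.1887] [[-0.002, 1.0, -0.002], [0.819, 0.0, -0.573], [-0.573, -0.002, -0.819]] 42.75
side [([298.0, 148.0], 136), ([296.0, 169.0], 30), ([262.0, 212.0], 9), ([254.0, 215.0], 6), ([295.0, 295.0], 26), ([260.0, 302.0], 28), ([303.0, 320.0], 27), ([266.0, 329.0], 28)]
scene [([200.0, 113.0], 5), ([236.0, 197.0], 39), ([214.0, 284.0], 21)]
```

View pics/p3.png

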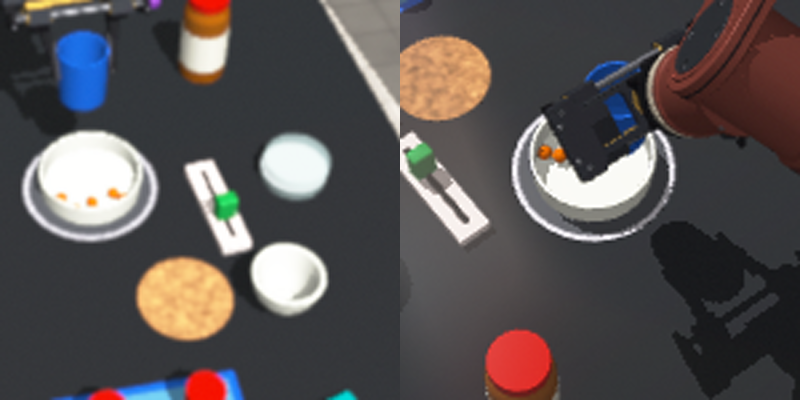

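send_rows:
  moves: [0.4,-0.2,0.08,0.14,0,0,0,0.4,-0.41,0.17,0.29,0,0,0,0.4,-0.62,0.25,0.44,0,0,0,0.4,-0.833,0.34,0.584,0,0,0]

```text
time_s: 43.25
ee_pos: [0.5465, 0.0222, 0.1909]
orientation: [[0.004, 1.0, -0.0], [0.819, -0.003, -0.573], [-0.573, 0.002, -0.819]]
ft_force: [0.4, 0.0, -1.4]
width: 0.0651
finger_force: 20.1
```

send_rows:
  moves: [0.4,-0.2,0.08,0.14,0,0,0,0.4,-0.41,0.17,0.29,0,0,0,0.4,-0.62,0.25,0.44,0,0,0,0.4,-0.833,0.34,0.584,0,0,0]

```text
time_s: 43.65
ee_pos: [0.5734, -0.0595, 0.1911]
orientation: [[0.004, 1.0, -0.0], [0.819, -0.003, -0.574], [-0.574, 0.002, -0.819]]
ft_force: [-0.2, -0.5, -1.3]
width: 0.0648
finger_force: 20.1
```

send_rows:
  moves: [0.4,-0.2,0.08,0.14,0,0,0,0.4,-0.41,0.17,0.29,0,0,0,0.4,-0.62,0.25,0.44,0,0,0,0.4,-0.833,0.34,0.584,0,0,0,0.4,-0.833,0.34,0.584,0,0,0]

```text
time_s: 44.15
ee_pos: [0.6004, -0.1425, 0.1916]
orientation: [[0.006, 1.0, -0.001], [0.818, -0.006, -0.575], [-0.575, 0.003, -0.818]]
ft_force: [0.2, 1.0, -0.5]
width: 0.0647
finger_force: 20.1
```

send_rows:
  moves: [0.4,0.12,0,0.18,0,0,0,0.4,0.25,0,0.357,0,0,0,0.4,0.38,0,0.54,0,0,0,0.4,0.5,0,0.714,0,0,0]

```text
time_s: 44.55
ee_pos: [0.5992, -0.138, 0.1173]
orientation: [[-0.001, 1.0, -0.002], [0.818, -0.0, -0.575], [-0.575, -0.002, -0.818]]
ft_force: [0.6, 0.3, -0.4]
width: 0.0649
finger_force: 20.1
```

send_rows:
  moves: [0.4,0,0,0,0,0,0,0.4,0,0,0,0,0,0,0.4,0,0,0,0,0,0]

```text
time_s: 44.85
ee_pos: [0.601, -0.1386, 0.1209]
orientation: [[0.001, 1.0, 0.001], [0.818, -0.0, -0.575], [-0.575, 0.001, -0.818]]
ft_force: [0.3, 0.5, -0.8]
width: 0.0646
finger_force: 20.1
```

```bash
python3 view.py pics/p4.png; python3 - <<'E'
import cv2,sys
sys.path.insert(0,".")
from h import *
im=grab("scene")[0];cv2.imwrite("pics/p5.png",cv2.resize(im[130:240,170:300,::-1],None,fx=5,fy=5,interpolation=cv2.INTER_CUBIC))
E
```

```text
[-0.041  0.345  1.715 -0.68   1.153  0.267] [ 0.601  -0.1386  0.1209] [[0.001, 1.0, 0.001], [0.818, -0.0, -0.575], [-0.575, 0.001, -0.818]] 44.85
side [([149.0, 80.0], 3), ([155.0, 84.0], 3), ([301.0, 148.0], 79), ([301.0, 167.0], 3), ([243.0, 213.0], 3), ([254.0, 215.0], 7), ([295.0, 294.0], 27), ([260.0, 302.0], 29), ([303.0, 320.0], 26), ([266.0, 329.0], 28)]
scene [([251.0, 185.0], 20), ([245.0, 189.0], 36), ([260.0, 188.0], 21), ([237.0, 197.0], 42), ([214.0, 284.0], 16)]
```

View pics/p5.png

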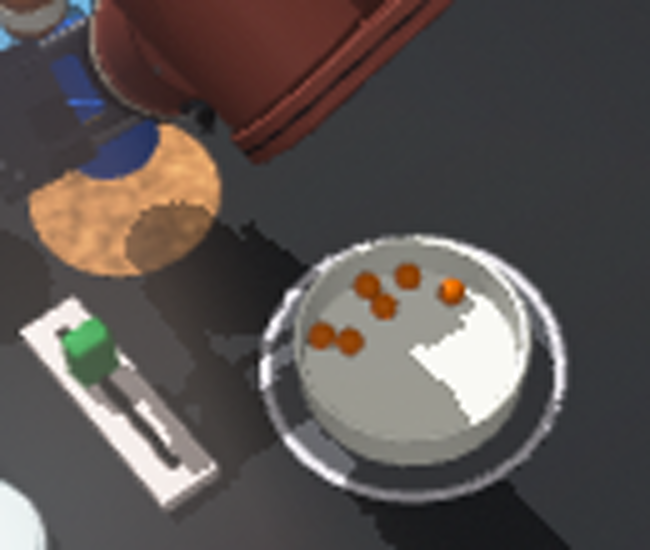

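All six balls are in the dish, at (367,286), (407,276), (384,306), (452,291), (321,336) and (350,342), and the dish lies within the plate ring. Now I'll set the cup down.

send_rows:
  moves: [0.4,0.12,0,0.18,0,0,0,0.4,0.24,-0.01,0.35,0,0,0,0.4,0.36,-0.02,0.52,0,0,0,0.4,0.45,-0.02,0.64,0,0,0,0.4,0.485,-0.02,0.69,0,0,0]

```text
time_s: 45.5
ee_pos: [0.5969, -0.1394, 0.0519]
orientation: [[-0.001, 1.0, -0.005], [0.816, -0.002, -0.577], [-0.577, -0.005, -0.816]]
ft_force: [-12.6, 7.6, 25.1]
width: 0.0642
finger_force: 20.1
```

send_rows:
  moves: [0.4,0,0,0,0,0,0,0.4,0,0,0,0,0,0,0.4,0,0,0,0,0,0]

```text
time_s: 45.8
ee_pos: [0.5987, -0.1387, 0.0522]
orientation: [[0.0, 1.0, -0.001], [0.818, -0.001, -0.575], [-0.575, -0.0, -0.818]]
ft_force: [-0.9, -0.2, -0.9]
width: 0.0649
finger_force: 20.3
```

send_rows:
  moves: [-1,0,0,0,0,0,0,-1,0,0,0,0,0,0,-1,0,0,0,0,0,0,-1,0,0,0,0,0,0,-1,0,0,0,0,0,0]

```text
time_s: 46.3
ee_pos: [0.5988, -0.1388, 0.0528]
orientation: [[0.001, 1.0, -0.0], [0.818, -0.001, -0.575], [-0.575, 0.0, -0.818]]
ft_force: [-0.0, -0.2, 0.6]
width: 0.0859
finger_force: 0.0
```

send_rows:
  moves: [-1,-0.1,0,-0.14,0,0,0,-1,-0.25,0,-0.357,0,0,0,-1,-0.4,0,-0.571,0,0,0,-1,-0.6,0,-0.857,0,0,0]

```text
time_s: 46.7
ee_pos: [0.5982, -0.1386, 0.1373]
orientation: [[-0.0, 1.0, -0.001], [0.818, -0.001, -0.575], [-0.575, -0.001, -0.818]]
ft_force: [0.8, 0.5, -0.1]
width: 0.0868
finger_force: 0.0
```

```bash
python3 - <<'E'
from h import *
s=env.sense();print(np.round(s['ee_pos'],4),np.round(s['ft_force'],1),s["time_s"])
im,p=grab("side");cv2.imwrite("pics/c2.png",cv2.resize(im[170:280,255:365,::-1],None,fx=5,fy=5))
for c,st in blobs(mask(im,105,125,110,30),200)[:1]: print(c,st,fit([(c,p)],((.03,0),(.033,.08)),(.6,-.13))[0].round(4))
for c,st in blobs(mask(im,45,80,90,60),30):
    if c[1]>100: print("grip",c,st,back(*c,.04,p))
E
```

```text
[ 0.5982 -0.1386  0.1373] [ 0.8  0.5 -0.1] 46.7
[290.07827789 241.23091977] [280 227  22  31 511] [ 0.6008 -0.1284]
grip [303.10869565 217.13043478] [301 213   5  10  46] [ 0.67445259 -0.03654411  0.04      ]
```

View pics/c2.png

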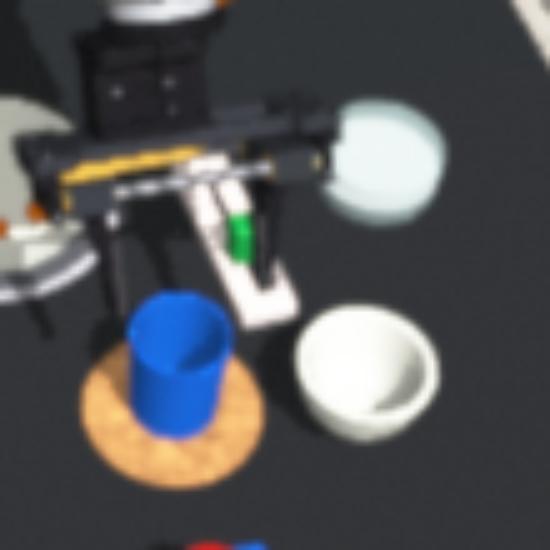

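The cup stands upright and empty, well inside the cork mat (foot near 177,435 in the crop). The green grip is still near its starting end at (241,238), with the mortar undisturbed. Next I'll go behind the grip with closed fingers.

send_rows:
  moves: [1,0,0,0,0,0.08,0,1,0,0,0,0,0.17,0,1,0,0,0,0,0.26,0,1,0,0,0,0,0.35,0,1,0,0,0,0,0.39,0]

```text
time_s: 47.25
ee_pos: [0.5999, -0.1407, 0.1392]
orientation: [[0.002, 1.0, 0.005], [1.0, -0.002, 0.003], [0.003, 0.005, -1.0]]
ft_force: [-0.1, -0.2, -0.2]
width: 0.0549
finger_force: 0.0
```

send_rows:
  moves: [1,0.3,0.5,0,0,0,0,1,0.6,0.9,0,0,0,0,1,0.67,1,0,0,0,0,1,0.67,1,0,0,0,0]

```text
time_s: 47.65
ee_pos: [0.6796, -0.0841, 0.1369]
orientation: [[-0.002, 1.0, 0.001], [1.0, 0.002, -0.0], [-0.0, 0.001, -1.0]]
ft_force: [-0.9, -1.1, -0.1]
width: 0.023
finger_force: 0.0
```

send_rows:
  moves: [1,0,0.05,0,0,0,0,1,0,0.05,0,0,0,0,1,0,0.05,0,0,0,0,1,0,0.05,0,0,0,0,1,0,0.05,0,0,0,0]

```text
time_s: 48.15
ee_pos: [0.6825, -0.0855, 0.1366]
orientation: [[0.001, 1.0, -0.0], [1.0, -0.001, -0.0], [-0.0, -0.0, -1.0]]
ft_force: [-1.1, 0.2, 0.7]
width: 0.0004
finger_force: 0.0
```

```bash
python3 - <<'E'
from h import *
s=env.sense();print(np.round(s['ee_pos'],4),np.round(s['orientation'],3).tolist(),s['width'])
for n in("side","scene"):
    im,p=grab(n)
    for c,st in blobs(mask(im,45,80,90,60) if n=="side" else mask(im,45,90,60,50),10):
        if 180<c[0]<320 and c[1]>150: print(n,c,st,back(*c,.04,p).round(4))
E
```

```text
[ 0.6825 -0.0855  0.1366] [[0.001, 1.0, -0.0], [1.0, -0.001, -0.0], [-0.0, -0.0, -1.0]] 0.0003792931958491265
side [304.8875 216.3125] [301 211   9  12  80] [ 0.6816 -0.0343  0.04  ]
scene [187.50515464 199.65979381] [182 194  11  13  97] [ 0.6804 -0.0282  0.04  ]
```

send_rows:
  moves: [1,0,0,0.4,0,0,0,1,0,0,0.7,0,0,0,1,0,0,0.7,0,0,0]

```text
time_s: 48.55
ee_pos: [0.6795, -0.0844, 0.0758]
orientation: [[0.001, 1.0, -0.008], [1.0, -0.001, 0.002], [0.002, -0.008, -1.0]]
ft_force: [-0.7, 0.3, -0.7]
width: 0.0003
finger_force: 0.0
```

send_rows:
  moves: [1,0,0,0.3,0,0,0,1,0,0,0.52,0,0,0,1,0,0,0.52,0,0,0]

```text
time_s: 48.85
ee_pos: [0.6807, -0.0846, 0.0361]
orientation: [[0.001, 1.0, -0.005], [1.0, -0.001, 0.001], [0.001, -0.005, -1.0]]
ft_force: [-0.3, -0.1, -0.5]
width: 0.0002
finger_force: 0.0
```

send_rows:
  moves: [1,0.12,0,0,0,0,0,1,0.25,-0.01,0,0,0,0,1,0.37,-0.02,0,0,0,0,1,0.5,-0.03,0,0,0,0]

```text
time_s: 49.25
ee_pos: [0.6813, -0.0443, 0.0402]
orientation: [[0.0, 1.0, 0.002], [1.0, -0.0, -0.001], [-0.001, 0.002, -1.0]]
ft_force: [0.8, -2.1, 1.2]
width: 0.0001
finger_force: 0.9
```

send_rows:
  moves: [1,0.1,0,0,0,0,0,1,0.2,-0.01,0,0,0,0,1,0.3,-0.02,0,0,0,0,1,0.4,-0.03,0,0,0,0,1,0.5,-0.035,0,0,0,0]

```text
time_s: 49.75
ee_pos: [0.6776, -0.0046, 0.0388]
orientation: [[0.001, 1.0, -0.0], [1.0, -0.001, -0.0], [-0.0, -0.0, -1.0]]
ft_force: [-0.1, -1.9, 1.5]
width: 0.0006
finger_force: 0.9
```

send_rows:
  moves: [1,0.08,0,0,0,0,0,1,0.16,-0.01,0,0,0,0,1,0.24,-0.02,0,0,0,0,1,0.32,-0.02,0,0,0,0,1,0.4,-0.03,0,0,0,0]

```text
time_s: 50.25
ee_pos: [0.6756, 0.0222, 0.039]
orientation: [[-0.001, 1.0, 0.001], [1.0, 0.001, -0.009], [-0.009, 0.001, -1.0]]
ft_force: [1.6, -31.4, 0.1]
width: 0.0005
finger_force: 16.0
```

send_rows:
  moves: [1,0,0,0,0,0,0,1,-0.1,0,0,0,0,0,1,-0.3,0,0,0,0,0]

```text
time_s: 50.55
ee_pos: [0.6748, 0.0037, 0.0384]
orientation: [[-0.0, 1.0, -0.001], [1.0, 0.0, 0.001], [0.001, -0.001, -1.0]]
ft_force: [0.2, 0.4, 0.1]
width: 0.0006
finger_force: 0.0
```

send_rows:
  moves: [1,0,0,-0.4,0,0,0,1,0,0,-0.9,0,0,0]

```text
time_s: 50.75
ee_pos: [0.6726, 0.0025, 0.1082]
orientation: [[0.002, 1.0, -0.007], [1.0, -0.002, 0.001], [0.001, -0.007, -1.0]]
ft_force: [0.9, -0.9, 0.9]
width: 0.0006
finger_force: 0.0
```

send_rows:
  moves: [1,0,0,-0.5,0,0,0,1,0,0,-1,0,0,0]

```text
time_s: 50.95
ee_pos: [0.6747, 0.0028, 0.192]
orientation: [[0.001, 1.0, -0.001], [1.0, -0.001, 0.001], [0.001, -0.001, -1.0]]
ft_force: [-0.1, 0.1, 0.1]
width: 0.0004
finger_force: 0.0
```

send_rows:
  moves: [1,0.4,-0.4,-0.1,0,0,0,1,0.8,-0.8,-0.3,0,0,0]

```text
time_s: 51.15
ee_pos: [0.6108, 0.0668, 0.2155]
orientation: [[0.003, 1.0, 0.0], [1.0, -0.003, 0.001], [0.001, 0.0, -1.0]]
ft_force: [0.4, 0.3, 0.1]
width: 0.0001
finger_force: 0.0
```

send_rows:
  moves: [1,0.4,-0.4,0,0,0,0,1,0.8,-0.8,0,0,0,0]

```text
time_s: 51.35
ee_pos: [0.5462, 0.132, 0.2155]
orientation: [[0.001, 1.0, 0.001], [1.0, -0.001, 0.001], [0.001, 0.001, -1.0]]
ft_force: [0.0, 0.2, -0.5]
width: 0.0008
finger_force: 0.0
```

send_rows:
  moves: [1,0.4,-0.4,0,0,0,0,1,0.9,-0.8,0,0,0,0]

```text
time_s: 51.55
ee_pos: [0.4826, 0.2027, 0.2147]
orientation: [[0.002, 1.0, -0.0], [1.0, -0.002, 0.0], [0.0, -0.0, -1.0]]
ft_force: [-0.3, 1.0, 0.7]
width: 0.0005
finger_force: 0.0
```

send_rows:
  moves: [1,0.4,-0.1,0,0,0,0,1,0.9,-0.2,0,0,0,0]

```text
time_s: 51.75
ee_pos: [0.467, 0.275, 0.2151]
orientation: [[0.001, 1.0, 0.0], [1.0, -0.001, 0.0], [0.0, 0.0, -1.0]]
ft_force: [1.2, 1.5, 0.2]
width: 0.0003
finger_force: 0.0
```

send_rows:
  moves: [1,0.4,0,0,0,0,0,1,0.9,0,0,0,0,0,1,0.9,0,0,0,0,0,1,0.9,0,0,0,0,0]

```text
time_s: 52.15
ee_pos: [0.4677, 0.3464, 0.2143]
orientation: [[-0.001, 1.0, -0.001], [1.0, 0.001, -0.001], [-0.001, -0.001, -1.0]]
ft_force: [0.0, -0.9, 0.2]
width: 0.0003
finger_force: 0.0
```

```bash
python3 - <<'E'
from h import *
s=env.sense();print(np.round(s['ee_pos'],4),s['time_s'])
im,p=grab("scene");cv2.imwrite("pics/end.png",cv2.resize(im[70:270,130:397,::-1],(800,600),interpolation=cv2.INTER_CUBIC))
for c,st in blobs(mask(im,45,90,60,50),10):
    if 180<c[0]<320 and c[1]>150: print(c,st,back(*c,.04,p).round(4))
E
python3 dish.py
```

```text
[0.4677 0.3464 0.2143] 52.15
[201.39344262 215.08196721] [197 211  10  10  61] [0.6737 0.0386 0.04  ]
[314 231  29  27 613] [ 0.7288 -0.1459]
sc [ 460   85   52   55 1263] [-0.3317  0.2383]
sc [ 222  177   61   54 1922] [0.5229 0.0742]
[0.4684 0.345  0.2146] [0.3 0.8 0.8] 52.3 [ 0.5   0.13  1.66 -0.    1.35  0.5 ]
```

View pics/end.png

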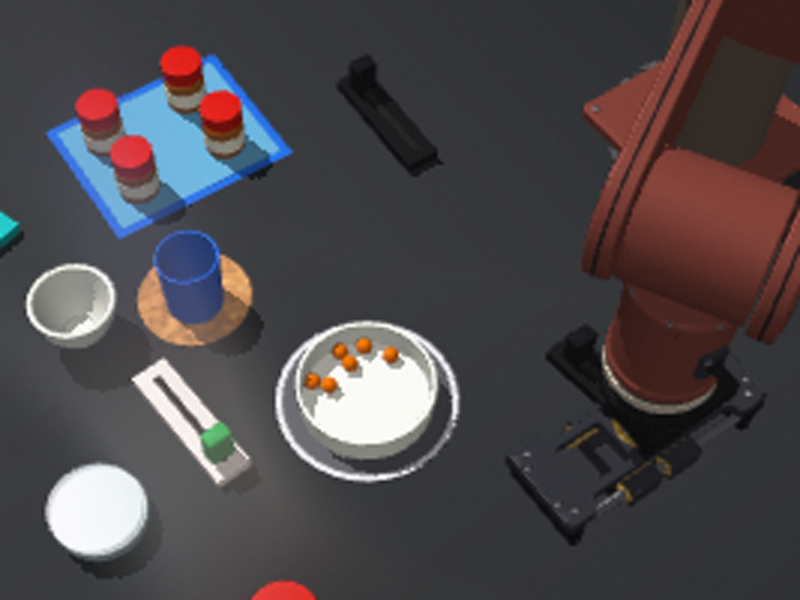

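```bash
python3 -c "
from workcell import ticket
print(ticket.sign_off())"
```

```text
the job is handed in; nothing more can be done
None
```

The job is done and handed in at about 52 s: all four jars stand on the parking mat, the dish lies on the plate with all six balls in it, the selector grip is against its far stop, the empty cup stands on its cork mat, and the mortar and reagent bottle were not touched.

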